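Pack the leftover rusks under vacuum and date the tub

ROBOT

A 6-joint arm with a two-finger parallel gripper is mounted at the origin on the work surface. World frame = base frame: x ahead of the robot, y to its left, z up, the work surface at z = 0. Lengths are in mm, angles in rad, forces in N, time in s.
With the tool pointing down it reaches from about 350 to 775 mm from the base axis. Payload 7.3 kg.
Tool frame: the origin (TCP) lies at the very end of the fingers, on their centre line; the grasp point (between the pads) lies 19 mm behind it; z points along the fingers, y is the line along which they close (so a half turn about z gives the same grasp; the last joint's range is limited). The gripper opens to 92 mm and grips with 3 to 60 N. Pads are 19 mm wide; open, the fingers measure 130 mm over their backs; the gripper's body (75 mm by 190 mm) begins 47 mm behind the grasp point.
Start: joints at [1.023, 0.342, 1.524, -0, 1.275, -0.146], TCP at [205.302, 483.214, 226.741] pointing down, gripper open.
Joint ranges: [-2.53, 2.53], [-0.77, 2.02], [0.04, 2.7], [-1, 4.14], [0.28, 2.66], [-3.11, 3.11]. Speed limits (rad/s): [2.57, 2.57, 3.14, 3.14, 3.14, 3.14].

INTERFACE

Orientations are given as [roll, pitch, yaw] about the fixed x, y, z axes, in that order (R = Rz(yaw) Ry(pitch) Rx(roll)).
In Python, from plant import * gives the robot as it stands.
- The arm moves only by the tool arm_command, never from a script. Its arguments are lists of equal length, an entry for each row: "gripper": the finger opening in mm, from 0 to 91.8; "dp": the shift along the tool's x, y, z in units of 25 mm (1.0 is 25 mm), a list of three; "twist": the turn about the tool's z in units of 5 degrees (1.0 is 5 degrees). A call has exactly 5 rows; each row shifts and turns the commanded pose from where the row before left it, along the tool's axes as they then stand; what a row does not reach is not made up. A row lasts 1/8 s, in which the tool goes at most 62.5 mm and 10.7 degrees, less where a joint would pass 70% of its speed; a pose out of reach is approached as far as the arm can. A call is refused whole if a number of a shift passes 1 or a number of a turn 1, either way. A call with a gripper value outside its range is refused whole. The fingers move at their own pace and stop on an object; the grip force is fixed at half the most. Time passes only in rows, so rows that do not move let the fingers close, or fill a call up. It gives the time, the measured TCP pose, the force, the opening and the grip force at its end, in the units of the state.
- get_obs(): the state, without advancing time (a new reading comes with each control period).
- capture(name): name is "side" or "top"; returns the picture (400x640x3 uint8, red, green, blue); there is no depth.
- get_calibration(name): a dict with "mtx" (3x3 intrinsics, pixels), "position" and "attitude" of the camera in the world. Camera axes: x right, y down, z forward; pixel columns grow to the right and rows downward; lengths in mm; the calibration is good to about 2 mm. A picture is of the moment at which its call begins. get_calibration takes no time and is no camera call.
- close_job(): hands the job in; it is judged then, once.
The state is a dict: "time": time; "joint_positions": joint angles; "dq": joint speeds; "tau": joint torques, N m; "tool_pos": TCP position; "tcp_rot": TCP orientation; "contact_force": force on the tool from outside, world axes, zero at the start; "moment": the same for the moment, N m; "grip_width": finger opening in mm; "finger_force": force on a finger pad.
Only numpy, scipy, OpenCV 4.12 (cv2) and the standard library are available. Lean on these libraries where they do the work, as an engineer would, in place of code of your own. Each camera call takes 0.05 s, during which the arm holds its last target. There are 200 camera calls.

TASK

Pack away the rusks left on the high chair tray: put every one of them into the vacuum tub, shut its lid fully, then pump the lever through three full strokes, right down and right back up each time. Roll the three number wheels so that, read from left to right from the robot's side, 2-7-4 faces straight up (27th of the 4th), and leave the other things on the tray where they are.

Things in the scene. Friction and masses are not known exactly. Their poses are not given: they have to be found in the camera images.
- keeper: Vacuum keeper fixed on the cream tray (tray top at world z 0.008): sage base 255 x 310 x 12 mm carrying a clear tub, three number wheels on the robot's side of it and a pump lever to its left. Origin under the base's centre; x runs from the wheels to the lid's hinge (away from the robot, yawed up to 0.2 rad), y to the left, z up; the keeper's other points below share these axes.
- tub_floor (a point): Middle of the inner floor of the keeper's clear open-topped tub, 17 mm above the tray. Inside it is 120 mm (x) by 140 mm (y), walls 5 mm thick, rim 50 mm above this point.
- lid_hinge (a point): Point on the lid's hinge line, which runs along y at the tub's far rim (65 mm in x and 50.5 mm up from tub_floor).
- lid (a joint): The tub's pale green lid (134 x 154 x 8 mm), hinged at the tub's far rim: 0 rad = shut on the rim, 1.57 = upright, 1.7 = stop. It starts open at 1.35 to 1.55 and its stiff hinge (0.14 N m) holds it at any angle.
- lid_fin (a point): Centre of the white grip fin on the lid's outer face: 12 mm thick (along y), 30 mm long, 32 mm tall. It moves with the lid: shut, it is 95 mm nearer the robot than the hinge line and 24 mm above it; open, it sticks out backwards, away from the robot. Pinched on its flat sides (along y) it pivots in the fingers as the lid swings.
- pump_lever (a joint): Sprung hand lever of the vacuum pump: 0 rad = up at rest, 0.6 rad = pressed down on its stop. The spring returns it by itself; it needs about 3.5 N at the end to start moving and 9 N at the bottom.
- lever_tip (a point): Centre of the pink cross grip at the lever's end, a bar 18 mm in diameter and 36 mm long (along y). It moves with the lever, which points from its pivot towards the robot, 0.45 rad above level at rest and 0.15 rad below level when fully pressed.
- lever_pivot (a point): Point on the lever's pivot axis (along y), 110 mm from lever_tip.
- wheel_left (a joint): Turn of the left number wheel (nearest the lever), seen from the robot: 0.6283 rad x the digit facing straight up (0 rad = digit 0, 5.655 = digit 9); stops at -0.15 and 5.80, no way round from 9 to 0. Grows as the wheel's top rolls away from the robot (+x). May start between digits; drags lightly (0.03 N m) and stays where left.
- wheel_left_hub (a point): Centre of the left wheel on its axle (along y; does not turn). Disc 52 mm across, 14 mm thick, flat white sides; rim facets with numerals 0 red, 1 orange, 2 yellow, 3-4 green, 5 turquoise, 6-7 blue, 8 violet, 9 pink. Wheels are 42 mm apart with 28 mm free between. Hub 46 mm above the tray, housing top 18 mm below the hub: pinch its top by the sides (pads slip a bit) or stroke the rim.
- wheel_mid (a joint): Turn of the middle number wheel, seen from the robot: 0.6283 rad x the digit facing straight up (0 rad = digit 0, 5.655 = digit 9); stops at -0.15 and 5.80, no way round from 9 to 0. Grows as the wheel's top rolls away from the robot (+x). May start between digits; drags lightly (0.03 N m) and stays where left.
- wheel_mid_hub (a point): Centre of the middle wheel on its axle (along y; does not turn). Disc 52 mm across, 14 mm thick, flat white sides; rim facets with numerals 0 red, 1 orange, 2 yellow, 3-4 green, 5 turquoise, 6-7 blue, 8 violet, 9 pink. Wheels are 42 mm apart with 28 mm free between. Hub 46 mm above the tray, housing top 18 mm below the hub: pinch its top by the sides (pads slip a bit) or stroke the rim.
- wheel_right (a joint): Turn of the right number wheel, seen from the robot: 0.6283 rad x the digit facing straight up (0 rad = digit 0, 5.655 = digit 9); stops at -0.15 and 5.80, no way round from 9 to 0. Grows as the wheel's top rolls away from the robot (+x). May start between digits; drags lightly (0.03 N m) and stays where left.
- wheel_right_hub (a point): Centre of the right wheel on its axle (along y; does not turn). Disc 52 mm across, 14 mm thick, flat white sides; rim facets with numerals 0 red, 1 orange, 2 yellow, 3-4 green, 5 turquoise, 6-7 blue, 8 violet, 9 pink. Wheels are 42 mm apart with 28 mm free between. Hub 46 mm above the tray, housing top 18 mm below the hub: pinch its top by the sides (pads slip a bit) or stroke the rim.
- rusk1_mid (a point): Centre of a golden baked rusk, 56 mm long (its x) x 24 mm wide (its y) x 16 mm tall, 20 g, with three brown grooves, lying on the tray to the left or right of the keeper. Some of the four may be absent.
- rusk2_mid (a point): Centre of a golden baked rusk, 56 mm long (its x) x 24 mm wide (its y) x 16 mm tall, 20 g, with three brown grooves, lying on the tray to the left or right of the keeper. Some of the four may be absent.
- rusk3_mid (a point): Centre of a golden baked rusk, 56 mm long (its x) x 24 mm wide (its y) x 16 mm tall, 20 g, with three brown grooves, lying on the tray to the left or right of the keeper. Some of the four may be absent.
- rusk4_mid (a point): Centre of a golden baked rusk, 56 mm long (its x) x 24 mm wide (its y) x 16 mm tall, 20 g, with three brown grooves, lying on the tray to the left or right of the keeper. Some of the four may be absent.
- plate: Stainless steel divided plate, 150 x 190 x 22 mm, leave alone; origin under its centre.
- cup: Pink silicone cup, 68 mm wide, 75 mm tall, leave alone; origin under its centre.
- teether: Beechwood teething ring, 72 mm across, 12 mm thick, leave alone; origin under its centre.
- spoon: Green plastic baby spoon, 140 mm long, leave alone.
- milk: White baby bottle, 56 mm wide, 150 mm tall, leave alone; origin under its centre.
- beaker: Small blue stacking beaker, 56 mm wide, 45 mm tall, leave alone; origin under its centre.
Things that resemble listed ones, but are neither listed nor needed, are in the scene too. Leave any turquoise look-alike of the part that bears rusk4_mid alone.

How it is judged:
By the outcome, as a careful person would: the job done as asked, in the order asked, and still so for the second after the job is handed in, with the robot touching nothing.
Of rusk1, rusk2, rusk3, rusk4 only 2 to 4 are there at a start; the rules pass over those that are not, and their reading is None.
At some moment in a run one of rusk1, rusk2, rusk3, rusk4 may be knocked a few centimetres aside while the robot is not near it.
It also fails if it takes over 210 s, if anything falls off the work surface, if the arm or the gripper's body presses on something with over 40 N, if the wrist force passes 120 N, or if a joint passes its speed limit or range.

## Working session

There is one attempt and no reset: what is moved stays moved. The work goes in short steps, Python scripts to look and compute and a tool call to move; the robot and the scene stay as the last step left them, time stands still between calls to the robot, and variables do not carry over. Pictures are saved under pics/ and viewed, at most 14 in all, crops included, and the job is handed in when it is done.

Besides the shell and the picture viewer there is one more tool, called after "Emit:" as a command line: name --pt "numbers of a row" for each row, then --argument value for the rest. arm_command: Moves the arm, as the interface text tells. Its arguments: {"type":"object","properties":{"gripper":{"type":"array"},"dp":{"type":"array"},"twist":{"type":"array"}},"required":["gripper","dp","twist"]}

```bash
ls; mkdir -p pics; python3 - <<'E'
from plant import *
import cv2
for n in("top","side"):
    im=capture(n); cv2.imwrite(f"pics/{n}0.png",cv2.cvtColor(im,cv2.COLOR_RGB2BGR)); print(get_calibration(n))
o=get_obs();print(o)
E
```

```text
pics
{'mtx': array([[368.33402371,   0.        , 322.58334604],
       [  0.        , 368.33402371, 196.35712475],
       [  0.        ,   0.        ,   1.        ]]), 'position': array([ 331.44810416,   -8.78625872, 1093.88957752]), 'attitude': array([-2.9651084 ,  0.03717184, -1.59045636])}
{'mtx': array([[378.07100297,   0.        , 319.92911117],
       [  0.        , 378.07100297, 194.95552789],
       [  0.        ,   0.        ,   1.        ]]), 'position': array([ 241.4331561 , -930.27705592,  696.67604811]), 'attitude': array([-2.10760827e+00, -1.31673071e-03, -2.45039075e-01])}
{'time': 0.1, 'joint_positions': array([ 1.02299562e+00,  3.42662051e-01,  1.52488919e+00, -3.78007715e-06,
        1.27539197e+00, -1.46020506e-01]), 'dq': array([ 0.0022626 , -0.00150797, -0.00237852, -0.00075342, -0.00143489,
       -0.00071506]), 'tau': array([ 2.63617840e-04, -4.32006347e+01, -2.44692850e+01,  7.16845924e-02,
        5.27422631e-02, -5.83876295e-05]), 'tool_pos': array([205.11352234, 482.89785756, 226.12105699]), 'tcp_rot': array([-3.14025594e+00, -1.92932625e-04,  2.73981343e+00]), 'contact_force': array([ 0.16871262, -0.04158228,  1.40024814]), 'moment': array([0.0426508 , 0.00279543, 0.03673264]), 'finger_force': 0.0, 'grip_width': 91.5051767365493}
```

View pics/top0.png

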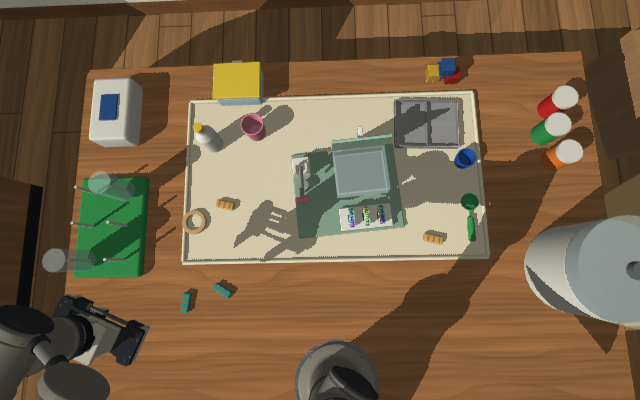

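View pics/side0.png

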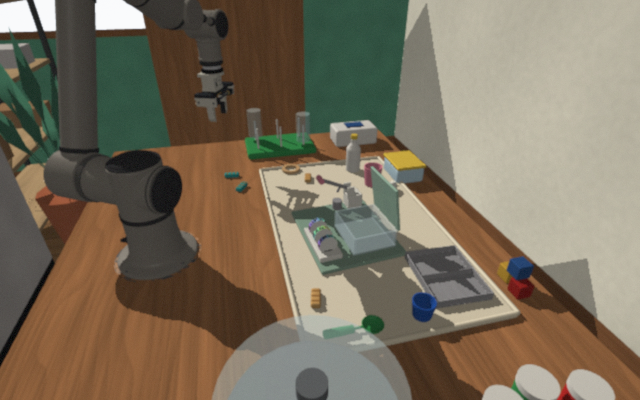

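The top view shows two rusks at (226,204) and (433,237). The keeper is around (348,185), with wheels at (351–382,216), the lever grip at (303,200), and the lid open at about (362,145). The turquoise look-alikes are off the tray at (186,301) and (222,290).

```bash
cat > h.py <<'E'
from plant import *
import cv2, numpy as np
from scipy.spatial.transform import Rotation as R
C={n:get_calibration(n) for n in("top","side")}
def ray(n,uv):
    c=C[n]; d=R.from_euler('xyz',c["attitude"]).apply(np.linalg.inv(c["mtx"])@[uv[0],uv[1],1.]); return np.array(c["position"]),d
def on(n,uv,z):
    p,d=ray(n,uv); return p+d*(z-p[2])/d[2]
def proj(n,P):
    c=C[n]; q=R.from_euler('xyz',c["attitude"]).inv().apply(np.asarray(P,float)-c["position"])@np.array(c["mtx"]).T
    return q[...,:2]/q[...,2:]
def two(a,b):
    p,d=ray("top",a);q,e=ray("side",b);d/=np.linalg.norm(d);e/=np.linalg.norm(e)
    s=np.linalg.lstsq(np.c_[d,-e],q-p,rcond=None)[0];u,v=p+s[0]*d,q+s[1]*e
    return (u+v)/2,np.linalg.norm(u-v)
def crop(n,im,x0,y0,x1,y1,k,name):
    cv2.imwrite(f"pics/{name}.png",cv2.resize(cv2.cvtColor(im[y0:y1,x0:x1],cv2.COLOR_RGB2BGR),None,fx=k,fy=k,interpolation=cv2.INTER_CUBIC))
def rusks(im,z=16,show=True):
    hsv=cv2.cvtColor(im,cv2.COLOR_RGB2HSV)
    m=cv2.inRange(hsv,(8,120,90),(22,255,255)); out=[]
    n,l,s,c=cv2.connectedComponentsWithStats(m)
    for i in range(1,n):
        if 60<s[i,4]<260:
            ys,xs=np.where(l==i); r=cv2.minAreaRect(np.c_[xs,ys].astype(np.float32)); 
            b=cv2.boxPoints(r); W=np.array([on("top",p,z) for p in b]); e1=W[1]-W[0];e2=W[2]-W[1]
            L=e1 if np.linalg.norm(e1)>np.linalg.norm(e2) else e2
            out.append((c[i].round(1),s[i,4],on("top",c[i],z)[:2].round(1),np.degrees(np.arctan2(L[1],L[0])).round(1),np.round([np.linalg.norm(e1),np.linalg.norm(e2)],0)))
    return out
E
python3 - <<'E'
from h import *
t=cv2.cvtColor(cv2.imread("pics/top0.png"),cv2.COLOR_BGR2RGB); s=cv2.cvtColor(cv2.imread("pics/side0.png"),cv2.COLOR_BGR2RGB)
for r in rusks(t): 
    if 180<r[0][0]<490: print(r)
crop("top",t,280,120,420,245,5.6,"kt"); crop("side",s,280,150,420,280,4.5,"ks")
E
```

```text
(array([224.8, 204.3]), np.int32(133), array([508. , 320.7]), np.float64(-105.4), array([23., 54.]))
(array([432.8, 238.1]), np.int32(154), array([ 393.9, -288. ]), np.float64(-104.0), array([23., 55.]))
```

View pics/kt.png

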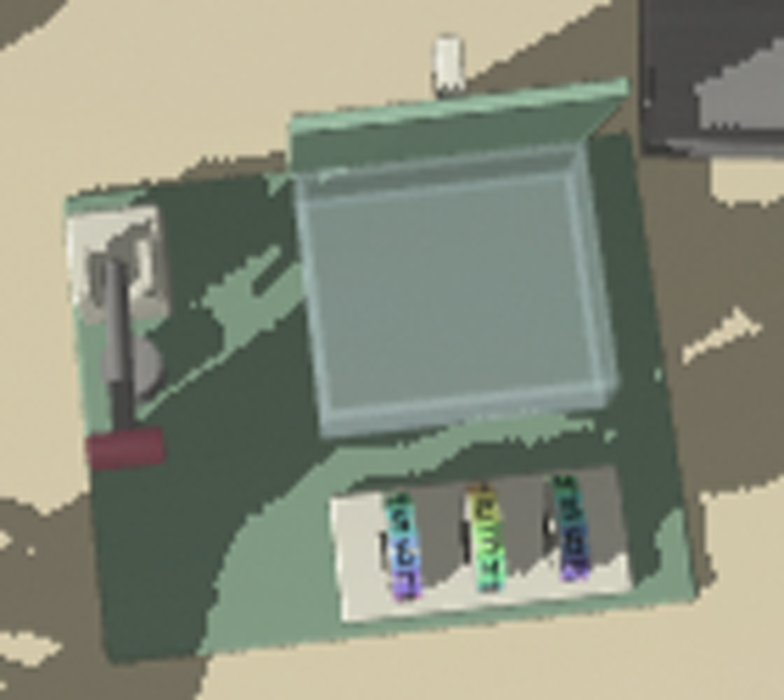

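View pics/ks.png

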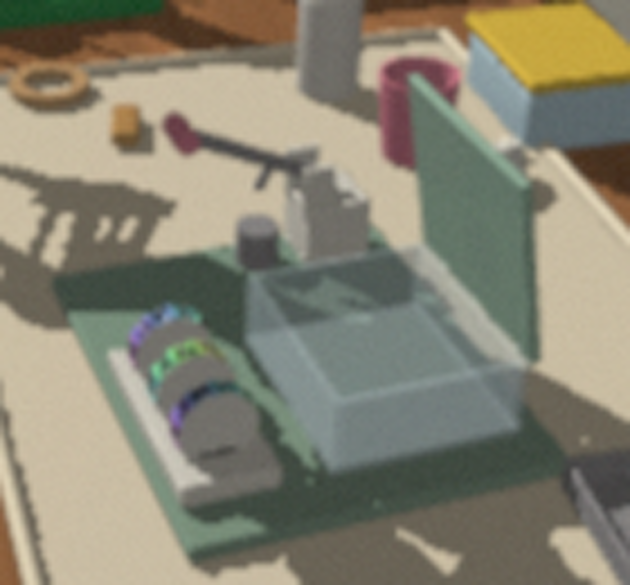

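The crops give me the base corners, the tub, the wheels with the left showing 5/6/7/8 and the middle 1–4, the pink lever grip at crop (125,449), and the white fin at (449,65). Next I'll work out the keeper pose.

```bash
python3 - <<'E'
from h import *
T=lambda x,y:(x/5.6+280-.5,y/5.6+120-.5); S=lambda x,y:(x/4.5+280-.5,y/4.5+150-.5)
b=np.array([on("top",T(*p),20)[:2] for p in [(107,662),(697,598),(635,135),(65,200)]]) #NL,NR,FR,FL
print(b.round(1)); print("sides",[np.linalg.norm(b[i]-b[i-1]).round(1) for i in range(4)])
y=(b[0]-b[1])+(b[3]-b[2]); x=(b[3]-b[0])+(b[2]-b[1])
print("yaw",np.arctan2(-y[0],y[1]),np.arctan2(x[1],x[0]),"centre",b.mean(0))
bs=np.array([on("side",S(*p),20)[:2] for p in [(192,553),(572,478),(53,280)]]);print("side NR,FR,NL",bs.round(1))
yaw=np.arctan2(-y[0],y[1]);c=np.r_[b.mean(0),8];Rk=R.from_euler('z',yaw)
loc=lambda P:Rk.inv().apply(P-c).round(1)
lt,e=two(T(125,449),S(181,133));print("lever",lt,e,loc(lt))
for n,p in dict(wl=(402,548),wm=(486,540),wr=(571,530)).items(): P=on("top",T(*p),80);print(n,P.round(1),loc(P))
for z,ps in ((75,[(322,436),(612,405),(585,146),(293,180)]),):
    for p in ps: P=on("top",T(*p),z);print("rim",P.round(1),loc(P))
print("house",[loc(on("top",T(*p),36)) for p in [(342,621),(632,590),(613,466),(330,496)]])
print("hinge L/R lid top corners",two(T(290,118),S(415,80)),two(T(628,84),S(528,187)))
print("fin",[loc(two(T(449,65),S(512,148))[0])])
E
```

```text
[[ 403.4   99.6]
 [ 429.6 -206.8]
 [ 680.  -188.1]
 [ 653.1  120.4]]
sides [np.float64(250.6), np.float64(307.5), np.float64(251.1), np.float64(309.7)]
yaw 0.08611820560280065 0.07862559614602053 centre [541.5116265  -43.71736246]
side NR,FR,NL [[ 428.2 -211.3]
 [ 670.6 -202.6]
 [ 401.7   91.5]]
lever [494.76341688  78.74906005 135.54188133] 1.7993298532089887 [-36.  126.  127.5]
wl [452.1 -52.8  80. ] [-89.9  -1.3  72. ]
wm [455.1 -94.2  80. ] [-90.5 -42.9  72. ]
wr [ 459.  -136.1   80. ] [-90.1 -84.9  72. ]
rim [510.1 -14.9  75. ] [-28.8  31.4  67. ]
rim [ 522.  -160.1   75. ] [ -29.4 -114.3   67. ]
rim [ 657.1 -153.3   75. ] [ 105.7 -119.1   67. ]
rim [643.7  -3.6  75. ] [105.2  31.2  67. ]
house [array([-118.7,   31.2,   28. ]), array([-119.1, -117.6,   28. ]), array([ -54.5, -116.8,   28. ]), array([-53.8,  30. ,  28. ])]
hinge L/R lid top corners (array([632.43113491,  -3.13285819, 200.23704236]), np.float64(3.9078491311768224)) (array([ 643.05015093, -155.23792885,  203.72272211]), np.float64(2.4281007956605163))
fin [array([120.4, -44.7, 176. ])]
```

```bash
cat >> h.py <<'E'
YAW=0.083; K0=np.array([541.5,-43.7,8.])
def kw(*p): return R.from_euler('z',YAW).apply(p)+K0      # keeper -> world
def go(*legs,start=None):
    "legs: (x,y,z,yawdeg); prints rows in tool units from the measured pose (tool down)"
    o=get_obs(); p=np.array(o["tool_pos"]); yaw=np.degrees(o["tcp_rot"][2])
    print("t",round(o["time"],2),"p",p.round(1),"yaw",round(yaw,1),"rp",np.round(o["tcp_rot"][:2],3),"w",round(o["grip_width"],1),"F",np.round(o["contact_force"],1))
    for x,y,z,a in legs:
        da=(a-yaw+180)%360-180; n1=int(np.ceil(abs(da)/5))
        if n1: print(f"  twist {-da/5/n1:.3f} x{n1}")
        d=np.array([x,y,z])-p; c,s=np.cos(np.radians(a)),np.sin(np.radians(a))
        t=np.array([c*d[0]+s*d[1], s*d[0]-c*d[1], -d[2]])/25; n=max(1,int(np.ceil(abs(t).max())))
        print("  total",t.round(2),"-> x",n,(t/n).round(3)); p=np.array([x,y,z]);yaw=a
E
python3 - <<'E'
from h import *
go((508,321,100,75),(508,321,10,75))
print(on("top",(195,221),8),kw(38,-18,0),kw(38,-68,0))
E
```

```text
t 0.1 p [205.1 482.9 226.1] yaw 157.0 rp [-3.14 -0.  ] w 91.5 F [ 0.2 -0.   1.4]
  twist 0.964 x17
  total [-3.12 13.38  5.04] -> x 14 [-0.223  0.956  0.36 ]
  total [0.  0.  3.6] -> x 4 [0.  0.  0.9]
[460.97924905 412.16634451   8.        ] [580.86146935 -58.48765466   8.        ] [ 585.0067061 -108.3155285    8.       ]
```

Emit:
arm_command --gripper '[60,60,60,60,60]' --pt "0 0 0" --pt "0 0 0" --pt "0 0 0" --pt "0 0 0" --pt "0 0 0" --twist '[1,1,1,1,1]'

```text
time: 0.72
tool_pos: [205.2, 483.0, 226.3]
tcp_rot: [-3.141, 0.0, 2.301]
contact_force: [0.5, 0.4, -0.5]
grip_width: 60.2
finger_force: 0.0
```

Emit:
arm_command --gripper '[60,60,60,60,60]' --pt "0 0 0" --pt "0 0 0" --pt "0 0 0" --pt "0 0 0" --pt "0 0 0" --twist '[1,1,1,1,1]'

```text
time: 1.35
tool_pos: [205.2, 483.0, 226.3]
tcp_rot: [-3.141, 0.001, 1.864]
contact_force: [0.0, 0.0, 0.1]
grip_width: 59.8
finger_force: 0.0
```

Emit:
arm_command --gripper '[60,60,60,60,60]' --pt "0 0 0" --pt "0 0 0" --pt "0 0 0" --pt "0 0 0" --pt "0 0 0" --twist '[1,1,1,1,1]'

```text
time: 1.98
tool_pos: [205.2, 483.0, 226.3]
tcp_rot: [-3.141, 0.001, 1.428]
contact_force: [0.0, 0.4, -0.7]
grip_width: 60.1
finger_force: 0.0
```

Emit:
arm_command --gripper '[60,60,60,60,60]' --pt "0 0 0" --pt "0 0 0" --pt "-0.22 0.96 0.36" --pt "-0.22 0.96 0.36" --pt "-0.22 0.96 0.36" --twist '[0.7,0.7,0,0,0]'

```text
time: 2.6
tool_pos: [271.0, 448.1, 199.1]
tcp_rot: [-3.141, 0.001, 1.309]
contact_force: [-0.3, -1.1, -0.3]
grip_width: 59.9
finger_force: 0.0
```

Emit:
arm_command --gripper '[60,60,60,60,60]' --pt "-0.22 0.96 0.36" --pt "-0.22 0.96 0.36" --pt "-0.22 0.96 0.36" --pt "-0.22 0.96 0.36" --pt "-0.22 0.96 0.36" --twist '[0,0,0,0,0]'

```text
time: 3.22
tool_pos: [379.8, 390.4, 154.0]
tcp_rot: [-3.141, 0.001, 1.309]
contact_force: [0.1, 0.2, 0.7]
grip_width: 60.0
finger_force: 0.0
```

Emit:
arm_command --gripper '[60,60,60,60,60]' --pt "-0.22 0.96 0.36" --pt "-0.22 0.96 0.36" --pt "-0.22 0.96 0.36" --pt "-0.22 0.96 0.36" --pt "-0.22 0.96 0.36" --twist '[0,0,0,0,0]'

```text
time: 3.85
tool_pos: [489.1, 332.7, 109.1]
tcp_rot: [-3.141, 0.0, 1.309]
contact_force: [-0.1, 0.6, 0.5]
grip_width: 60.0
finger_force: 0.0
```

```bash
python3 - <<'E'
from h import *
im=capture("top")
for r in rusks(im): 
    if 180<r[0][0]<490: print(r)
go((508,321,40,75),(508,321,10,75))
E
```

```text
(array([224.9, 204.4]), np.int32(133), array([507.9, 320.4]), np.float64(-102.7), array([22., 55.]))
(array([433. , 238.2]), np.int32(145), array([ 393.6, -288.7]), np.float64(-102.8), array([22., 54.]))
(array([382.4, 347.2]), np.int32(253), array([  97.9, -129.3]), np.float64(-86.2), array([150.,  20.]))
t 3.9 p [491.4 330.9 107.9] yaw 74.9 rp [3.141e+00 1.000e-03] w 60.2 F [ 1.5 -1.1 -0.8]
  twist -0.022 x1
  total [-0.21  0.74  2.72] -> x 3 [-0.07   0.248  0.905]
  total [0.  0.  1.2] -> x 2 [0.  0.  0.6]
```

Emit:
arm_command --gripper '[60,60,60,60,60]' --pt "-0.07 0.25 0.9" --pt "-0.07 0.25 0.9" --pt "-0.07 0.25 0.9" --pt "0 0 0" --pt "0 0 0" --twist '[0,0,0,0,0]'

```text
time: 4.53
tool_pos: [505.2, 323.6, 42.9]
tcp_rot: [3.141, -0.001, 1.309]
contact_force: [0.1, 0.5, 0.1]
grip_width: 60.5
finger_force: 0.0
```

```bash
python3 - <<'E'
from h import *
go((508,320.5,10,75))
E
```

```text
t 4.53 p [505.2 323.6  42.9] yaw 75.0 rp [ 3.141e+00 -1.000e-03] w 60.5 F [0.1 0.5 0.1]
  twist -0.005 x1
  total [-0.09  0.14  1.32] -> x 2 [-0.046  0.07   0.658]
```

Emit:
arm_command --gripper '[60,60,60,15,15]' --pt "-0.05 0.07 0.65" --pt "-0.05 0.07 0.65" --pt "0 0 0" --pt "0 0 0" --pt "0 0 0" --twist '[0,0,0,0,0]'

```text
time: 5.15
tool_pos: [507.4, 319.9, 9.4]
tcp_rot: [-3.141, 0.0, 1.309]
contact_force: [-0.1, -0.4, 1.0]
grip_width: 44.6
finger_force: 0.0
```

Emit:
arm_command --gripper '[15,15,15,15,15]' --pt "0 0 0" --pt "0 0 0" --pt "0 0 -0.8" --pt "0 0 -1" --pt "0 0 -1" --twist '[0,0,0,0,0]'

```text
time: 5.78
tool_pos: [507.5, 320.0, 80.4]
tcp_rot: [-3.141, 0.0, 1.309]
contact_force: [1.0, 0.9, 0.2]
grip_width: 23.6
finger_force: 30.0
```

Emit:
arm_command --gripper '[15,15,15,15,15]' --pt "0 0 -1" --pt "0 0 -1" --pt "0 0 -1" --pt "0 0 -1" --pt "0 0 -1" --twist '[1,1,1,1,1]'

```text
time: 6.4
tool_pos: [507.4, 320.0, 205.6]
tcp_rot: [-3.142, -0.0, 0.87]
contact_force: [0.9, 0.2, -0.5]
grip_width: 23.6
finger_force: 30.0
```

Emit:
arm_command --gripper '[15,15,15,15,15]' --pt "0 0 0" --pt "0 0 0" --pt "0 0 0" --pt "0 0 0" --pt "0 0 0" --twist '[1,1,1,1,1]'

```text
time: 7.02
tool_pos: [507.5, 320.0, 204.7]
tcp_rot: [-3.142, 0.0, 0.433]
contact_force: [0.8, -0.1, -0.7]
grip_width: 23.3
finger_force: 30.0
```

Emit:
arm_command --gripper '[15,15,15,15,15]' --pt "0 0 0" --pt "0 0 0" --pt "0 0 0" --pt "0 0 0" --pt "0 0 0" --twist '[1,1,1,1,0]'

```text
time: 7.65
tool_pos: [507.5, 320.0, 204.7]
tcp_rot: [-3.142, 0.0, 0.088]
contact_force: [0.2, 0.1, -0.7]
grip_width: 23.9
finger_force: 30.0
```

```bash
python3 - <<'E'
from h import *
print(kw(36,-18,0))
go((579,-58.5,200,4.8),(579,-58.5,46,4.8))
E
```

```text
[578.8683544  -58.65346413   8.        ]
t 7.65 p [507.5 320.  204.7] yaw 5.0 rp [-3.142  0.   ] w 23.9 F [ 0.2  0.1 -0.7]
  twist 0.045 x1
  total [ 1.58 15.33  0.19] -> x 16 [0.099 0.958 0.012]
  total [0.   0.   6.16] -> x 7 [0.   0.   0.88]
```

Emit:
arm_command --gripper '[15,15,15,15,15]' --pt "0.1 0.96 0" --pt "0.1 0.96 0" --pt "0.1 0.96 0" --pt "0.1 0.96 0" --pt "0.1 0.96 0" --twist '[0,0,0,0,0]'

```text
time: 8.28
tool_pos: [530.5, 200.8, 204.8]
tcp_rot: [-3.142, -0.0, 0.089]
contact_force: [0.0, -0.1, -0.5]
grip_width: 23.7
finger_force: 30.0
```

Emit:
arm_command --gripper '[15,15,15,15,15]' --pt "0.1 0.96 0" --pt "0.1 0.96 0" --pt "0.1 0.96 0" --pt "0.1 0.96 0" --pt "0.1 0.96 0" --twist '[0,0,0,0,0]'

```text
time: 8.9
tool_pos: [553.4, 82.3, 204.8]
tcp_rot: [-3.142, -0.0, 0.089]
contact_force: [0.1, -0.6, -1.3]
grip_width: 23.4
finger_force: 30.0
```

Emit:
arm_command --gripper '[15,15,15,15,15]' --pt "0.1 0.96 0" --pt "0.1 0.96 0" --pt "0.1 0.96 0" --pt "0.1 0.96 0" --pt "0.1 0.96 0" --twist '[0,0,0,0,0]'

```text
time: 9.52
tool_pos: [576.3, -36.1, 204.8]
tcp_rot: [-3.142, -0.0, 0.089]
contact_force: [0.0, -0.0, -0.7]
grip_width: 24.0
finger_force: 30.0
```

Emit:
arm_command --gripper '[15,15,15,15,15]' --pt "0.1 0.96 0" --pt "0 0 0" --pt "0 0 1" --pt "0 0 1" --pt "0 0 1" --twist '[0,0,0,0,0]'

```text
time: 10.15
tool_pos: [580.6, -57.9, 129.1]
tcp_rot: [-3.141, -0.0, 0.089]
contact_force: [-0.0, -1.1, -0.5]
grip_width: 23.9
finger_force: 30.0
```

```bash
python3 - <<'E'
from h import *
go((579,-58.5,46,4.8))
crop("top",capture("top"),200,100,480,250,2.8,"p1")
E
```

```text
t 10.15 p [580.6 -57.9 129.1] yaw 5.1 rp [-3.141 -0.   ] w 23.9 F [-0.  -1.1 -0.5]
  twist 0.058 x1
  total [-0.06  0.02  3.32] -> x 4 [-0.016  0.004  0.831]
```

View pics/p1.png

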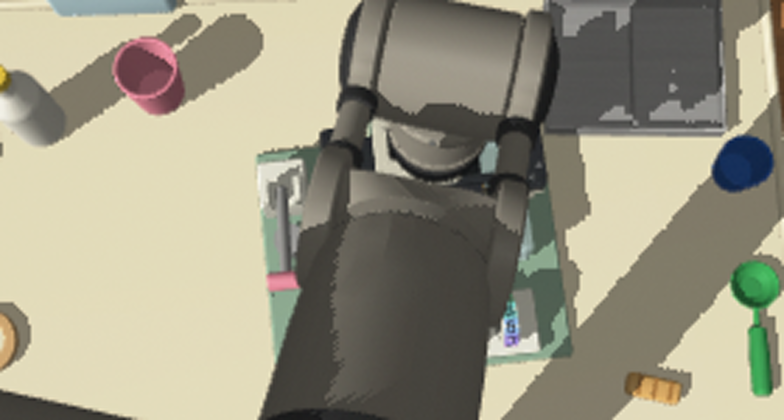

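The arm is over the tub with the rusk, the force is near zero, and the second rusk is still at crop (653,388). Next: lower and release.

Emit:
arm_command --gripper '[15,15,15,15,15]' --pt "0 0 0.83" --pt "0 0 0.83" --pt "0 0 0.83" --pt "0 0 0.83" --pt "0 0 0" --twist '[0,0,0,0,0]'

```text
time: 10.82
tool_pos: [579.8, -58.1, 45.9]
tcp_rot: [-3.14, 0.003, 0.088]
contact_force: [0.2, 0.3, 0.3]
grip_width: 24.0
finger_force: 30.0
```

Emit:
arm_command --gripper '[38,38,38,38,38]' --pt "0 0 0" --pt "0 0 0" --pt "0 0 0" --pt "0 0 -0.5" --pt "0 0 -1" --twist '[0,0,0,0,0]'

```text
time: 11.45
tool_pos: [580.3, -59.0, 84.6]
tcp_rot: [-3.141, 0.002, 0.087]
contact_force: [-0.5, -0.5, -0.2]
grip_width: 37.4
finger_force: 0.0
```

Emit:
arm_command --gripper '[60,60,60,60,60]' --pt "0 0 -1" --pt "0 0 -1" --pt "0 0 -1" --pt "0 0 -1" --pt "0 0 -1" --twist '[0,0,0,0,0]'

```text
time: 12.08
tool_pos: [580.7, -59.1, 211.2]
tcp_rot: [3.141, -0.001, 0.087]
contact_force: [-0.1, 0.7, 0.4]
grip_width: 59.9
finger_force: 0.0
```

```bash
python3 - <<'E'
from h import *
go((394,-288,200,77),(394,-288,40,77))
E
```

```text
t 12.07 p [580.7 -59.1 211.2] yaw 5.0 rp [ 3.141e+00 -1.000e-03] w 59.9 F [-0.1  0.7  0.4]
  twist -0.960 x15
  total [-10.6   -5.22   0.45] -> x 11 [-0.964 -0.474  0.041]
  total [0.  0.  6.4] -> x 7 [0.    0.    0.914]
```

Emit:
arm_command --gripper '[60,60,60,60,60]' --pt "0 0 0" --pt "0 0 0" --pt "0 0 0" --pt "0 0 0" --pt "0 0 0" --twist '[-0.96,-0.96,-0.96,-0.96,-0.96]'

```text
time: 12.7
tool_pos: [580.8, -59.1, 210.4]
tcp_rot: [3.141, -0.001, 0.508]
contact_force: [0.8, -1.0, 0.8]
grip_width: 59.8
finger_force: 0.0
```

Emit:
arm_command --gripper '[60,60,60,60,60]' --pt "0 0 0" --pt "0 0 0" --pt "0 0 0" --pt "0 0 0" --pt "0 0 0" --twist '[-0.96,-0.96,-0.96,-0.96,-0.96]'

```text
time: 13.32
tool_pos: [580.8, -59.1, 210.3]
tcp_rot: [3.141, -0.0, 0.927]
contact_force: [0.4, 0.1, 0.2]
grip_width: 59.9
finger_force: 0.0
```

Emit:
arm_command --gripper '[60,60,60,60,60]' --pt "0 0 0" --pt "0 0 0" --pt "0 0 0" --pt "0 0 0" --pt "0 0 0" --twist '[-0.96,-0.96,-0.96,-0.96,-0.96]'

```text
time: 13.95
tool_pos: [580.7, -59.1, 210.3]
tcp_rot: [3.141, -0.0, 1.346]
contact_force: [-0.6, 0.6, 0.4]
grip_width: 60.0
finger_force: 0.0
```

Emit:
arm_command --gripper '[60,60,60,60,60]' --pt "-0.96 -0.47 0" --pt "-0.96 -0.47 0" --pt "-0.96 -0.47 0" --pt "-0.96 -0.47 0" --pt "-0.96 -0.47 0" --twist '[0,0,0,0,0]'

```text
time: 14.58
tool_pos: [495.9, -163.4, 210.3]
tcp_rot: [3.14, 0.0, 1.344]
contact_force: [0.1, -0.3, 0.4]
grip_width: 60.1
finger_force: 0.0
```

Emit:
arm_command --gripper '[60,60,60,60,60]' --pt "-0.96 -0.47 0" --pt "-0.96 -0.47 0" --pt "-0.96 -0.47 0" --pt "-0.96 -0.47 0" --pt "-0.96 -0.47 0" --twist '[0,0,0,0,0]'

```text
time: 15.2
tool_pos: [411.7, -267.1, 210.3]
tcp_rot: [3.14, 0.001, 1.344]
contact_force: [-0.2, 0.2, -0.5]
grip_width: 60.0
finger_force: 0.0
```

Emit:
arm_command --gripper '[60,60,60,60,60]' --pt "-0.96 -0.47 0" --pt "0 0 1" --pt "0 0 1" --pt "0 0 1" --pt "0 0 1" --twist '[0,0,0,0,0]'

```text
time: 15.82
tool_pos: [395.6, -287.4, 109.5]
tcp_rot: [3.14, 0.001, 1.343]
contact_force: [0.1, -0.2, 0.1]
grip_width: 60.2
finger_force: 0.0
```

```bash
python3 - <<'E'
from h import *
im=capture("top")
for r in rusks(im): 
    if 180<r[0][0]<490: print(r)
crop("top",im,200,100,500,270,2.6,"p2")
go((394,-288,40,77),(394,-288,10,77))
E
```

```text
(array([351.5, 175.5]), np.int32(123), array([585.8, -60.4]), np.float64(-174.1), array([21., 54.]))
(array([429.4, 237.1]), np.int32(87), array([ 397. , -278.5]), np.float64(-102.8), array([21., 36.]))
(array([385.9, 270.2]), np.int32(160), array([ 305.9, -149.1]), np.float64(-91.1), array([ 17., 136.]))
(array([397. , 277.5]), np.int32(118), array([ 284.8, -179.4]), np.float64(-91.1), array([110.,  11.]))
t 15.88 p [ 394.2 -286.1  106.6] yaw 77.0 rp [-3.138e+00 -2.000e-03] w 59.6 F [-1.4  0.  -3.6]
  twist -0.007 x1
  total [-0.08  0.01  2.66] -> x 3 [-0.025  0.003  0.888]
  total [0.  0.  1.2] -> x 2 [0.  0.  0.6]
```

View pics/p2.png

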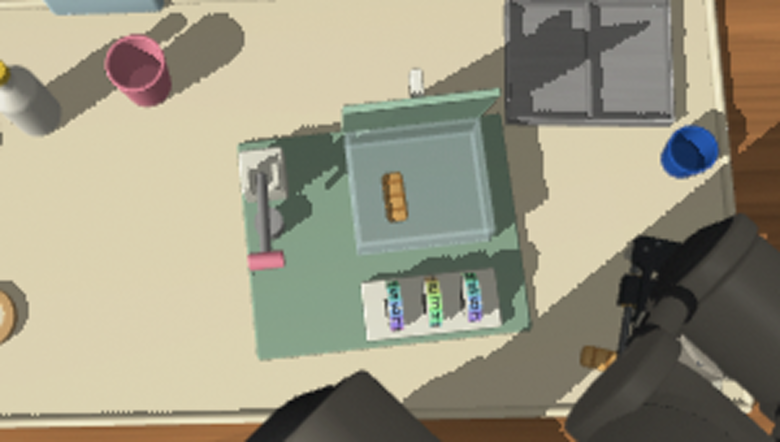

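Rusk 1 lies in the tub at crop (396,197). The second rusk is half hidden by the wrist at (597,357) and hasn't moved. Next: grasp it.

Emit:
arm_command --gripper '[60,60,60,60,60]' --pt "-0.02 0 0.9" --pt "-0.02 0 0.9" --pt "-0.02 0 0.9" --pt "0 0 0.6" --pt "0 0 0.6" --twist '[0,0,0,0,0]'

```text
time: 16.5
tool_pos: [395.5, -289.0, 11.8]
tcp_rot: [3.14, 0.001, 1.344]
contact_force: [0.2, -1.1, -0.1]
grip_width: 60.0
finger_force: 0.0
```

Emit:
arm_command --gripper '[60,15,15,15,15]' --pt "0 0 0" --pt "0 0 0" --pt "0 0 0" --pt "0 0 0" --pt "0 0 -0.8" --twist '[0,0,0,0,0]'

```text
time: 17.12
tool_pos: [394.4, -287.9, 31.2]
tcp_rot: [-3.139, -0.001, 1.344]
contact_force: [0.4, -0.5, -0.3]
grip_width: 24.4
finger_force: 0.0
```

Emit:
arm_command --gripper '[15,15,15,15,15]' --pt "0 0 -1" --pt "0 0 -1" --pt "0 0 -1" --pt "0 0 -1" --pt "0 0 -1" --twist '[0,0,0,0,0]'

```text
time: 17.75
tool_pos: [394.9, -288.5, 157.8]
tcp_rot: [3.141, 0.0, 1.344]
contact_force: [0.2, -0.2, -0.0]
grip_width: 15.1
finger_force: 0.0
```

Emit:
arm_command --gripper '[15,15,15,15,15]' --pt "0 0 -1" --pt "0 0 -1" --pt "0 0 0" --pt "0 0 0" --pt "0 0 0" --twist '[0.96,0.96,0.96,0.96,0.96]'

```text
time: 18.38
tool_pos: [394.9, -288.5, 207.0]
tcp_rot: [3.141, -0.0, 0.922]
contact_force: [0.1, 0.3, -0.3]
grip_width: 14.7
finger_force: 0.0
```

Emit:
arm_command --gripper '[15,15,15,15,15]' --pt "0 0 0" --pt "0 0 0" --pt "0 0 0" --pt "0 0 0" --pt "0 0 0" --twist '[0.96,0.96,0.96,0.96,0.96]'

```text
time: 19.0
tool_pos: [394.9, -288.5, 206.9]
tcp_rot: [3.141, -0.0, 0.503]
contact_force: [-0.3, -1.2, -0.4]
grip_width: 14.7
finger_force: 0.0
```

Emit:
arm_command --gripper '[15,15,15,15,15]' --pt "0 0 0" --pt "0 0 0" --pt "0 0 0" --pt "0 0 0" --pt "0 0 0" --twist '[0.96,0.96,0.96,0.96,0.96]'

```text
time: 19.62
tool_pos: [394.9, -288.5, 206.9]
tcp_rot: [3.142, -0.0, 0.084]
contact_force: [0.4, -0.3, -0.8]
grip_width: 15.2
finger_force: 0.0
```

```bash
python3 - <<'E'
from h import *
x,y,_=kw(36,-70,0)
go((x,y,190,4.8),(x,y,47,4.8))
E
```

```text
t 19.62 p [ 394.9 -288.5  206.9] yaw 4.8 rp [ 3.142 -0.   ] w 15.2 F [ 0.4 -0.3 -0.8]
  twist 0.004 x1
  total [ 8.1  -6.46  0.67] -> x 9 [ 0.9   -0.718  0.075]
  total [0.   0.   5.72] -> x 6 [0.    0.    0.953]
```

The grasp missed because I lifted before the fingers had closed. I'll locate the rusk again.

```bash
python3 - <<'E'
from h import *
im=capture("top")
for r in rusks(im): 
    if 180<r[0][0]<490: print(r)
crop("side",capture("side"),270,250,350,340,6,"s3")
E
```

```text
(array([361.5, 172.9]), np.int32(139), array([592.8, -90.5]), np.float64(-173.1), array([23., 55.]))
(array([395.3, 268.2]), np.int32(230), array([ 310.8, -176. ]), np.float64(-83.3), array([161.,  30.]))
(array([398.4, 277.5]), np.int32(130), array([ 284.7, -183.3]), np.float64(-91.1), array([124.,  11.]))
```

View pics/s3.png

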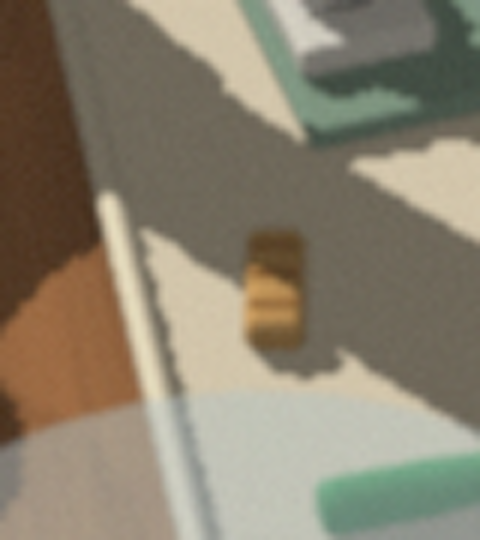

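The rusk hasn't moved: it's at side pixel (315,298), the same as before. I'll go back and grasp it with a longer closing time.

Emit:
arm_command --gripper '[60,60,60,60,60]' --pt "0 0 0" --pt "0 0 0" --pt "0 0 0" --pt "0 0 0" --pt "0 0 0" --twist '[-0.96,-0.96,-0.96,-0.96,-0.96]'

```text
time: 20.35
tool_pos: [395.0, -288.5, 206.8]
tcp_rot: [3.142, -0.0, 0.511]
contact_force: [0.1, 0.2, 0.5]
grip_width: 58.4
finger_force: 0.0
```

Emit:
arm_command --gripper '[60,60,60,60,60]' --pt "0 0 0" --pt "0 0 0" --pt "0 0 0" --pt "0 0 0" --pt "0 0 0" --twist '[-0.96,-0.96,-0.96,-0.96,-0.96]'

```text
time: 20.98
tool_pos: [395.0, -288.5, 206.8]
tcp_rot: [3.142, -0.0, 0.93]
contact_force: [-0.3, 0.5, 0.4]
grip_width: 60.1
finger_force: 0.0
```

Emit:
arm_command --gripper '[60,60,60,60,60]' --pt "0 0 1" --pt "0 0 1" --pt "0 0 1" --pt "0 0 1" --pt "0 0 1" --twist '[-0.96,-0.96,-0.96,-0.96,-0.96]'

```text
time: 21.6
tool_pos: [395.1, -288.6, 81.1]
tcp_rot: [3.141, 0.0, 1.348]
contact_force: [0.9, -1.1, 0.5]
grip_width: 60.4
finger_force: 0.0
```

Emit:
arm_command --gripper '[60,60,60,60,60]' --pt "0 0 1" --pt "0 0 1" --pt "0 0 0.85" --pt "0 0 0" --pt "0 0 0" --twist '[0,0,0,0,0]'

```text
time: 22.22
tool_pos: [395.1, -288.6, 10.6]
tcp_rot: [3.141, 0.0, 1.345]
contact_force: [-0.2, 0.2, 0.1]
grip_width: 60.2
finger_force: 0.0
```

Emit:
arm_command --gripper '[15,15,15,15,15]' --pt "0 0 0" --pt "0 0 0" --pt "0 0 0" --pt "0 0 0" --pt "0 0 0" --twist '[0,0,0,0,0]'

```text
time: 22.85
tool_pos: [395.0, -288.6, 10.5]
tcp_rot: [3.142, -0.0, 1.344]
contact_force: [-0.2, -0.0, 0.7]
grip_width: 24.3
finger_force: 30.0
```

Emit:
arm_command --gripper '[15,15,15,15,15]' --pt "0 0 -0.8" --pt "0 0 -1" --pt "0 0 -1" --pt "0 0 -1" --pt "0 0 -1" --twist '[0,0,0,0,0]'

```text
time: 23.48
tool_pos: [394.9, -288.4, 131.2]
tcp_rot: [-3.141, -0.0, 1.344]
contact_force: [0.3, -0.2, 0.0]
grip_width: 23.9
finger_force: 30.0
```

Emit:
arm_command --gripper '[15,15,15,15,15]' --pt "0 0 -1" --pt "0 0 -1" --pt "0 0 -1" --pt "0 0 0" --pt "0 0 0" --twist '[0.96,0.96,0.96,0.96,0.96]'

```text
time: 24.1
tool_pos: [395.0, -288.6, 205.7]
tcp_rot: [3.141, 0.0, 0.922]
contact_force: [-0.4, -1.1, 0.1]
grip_width: 24.0
finger_force: 30.0
```

Emit:
arm_command --gripper '[15,15,15,15,15]' --pt "0 0 0" --pt "0 0 0" --pt "0 0 0" --pt "0 0 0" --pt "0 0 0" --twist '[0.96,0.96,0.96,0.96,0.96]'

```text
time: 24.72
tool_pos: [394.9, -288.4, 205.3]
tcp_rot: [-3.141, 0.0, 0.503]
contact_force: [1.2, -0.1, -1.1]
grip_width: 23.8
finger_force: 30.0
```

Emit:
arm_command --gripper '[15,15,15,15,15]' --pt "0 0 0" --pt "0 0 0" --pt "0 0 0" --pt "0 0 0" --pt "0 0 0" --twist '[0.96,0.96,0.96,0.96,0.96]'

```text
time: 25.35
tool_pos: [394.9, -288.5, 205.3]
tcp_rot: [-3.141, 0.0, 0.084]
contact_force: [-0.1, 0.4, -0.3]
grip_width: 23.9
finger_force: 30.0
```

```bash
python3 - <<'E'
from h import *
im=capture("top")
for r in rusks(im,33):
    if 180<r[0][0]<490: print(r, R.from_euler('z',YAW).inv().apply(np.r_[r[2],8]-K0))
x,y,_=kw(34,-13,0)
go((x,y,190,4.8),(x,y,47,4.8))
E
```

```text
(array([361.5, 173. ]), np.int32(140), array([588.5, -89.3]), np.float64(-173.1), array([22., 54.])) [ 43.0577455  -49.33954349   0.        ]
(array([419.5, 263.5]), np.int32(65), array([ 323. , -241.5]), np.float64(-91.1), array([31., 25.])) [-234.1463653  -179.00438435    0.        ]
(array([384.6, 270.1]), np.int32(158), array([ 306.6, -143.3]), np.float64(-91.1), array([ 17., 126.])) [-242.34866295  -79.78280246    0.        ]
(array([398. , 277.5]), np.int32(130), array([ 285.5, -179.6]), np.float64(-91.1), array([122.,  11.])) [-266.38546759 -114.20854896    0.        ]
t 25.4 p [ 394.9 -288.5  205.3] yaw 4.6 rp [-3.141  0.   ] w 23.5 F [-0.4 -0.  -0.4]
  twist -0.033 x1
  total [ 8.02 -8.74  0.61] -> x 9 [ 0.891 -0.972  0.068]
  total [0.   0.   5.72] -> x 6 [0.    0.    0.953]
```

Emit:
arm_command --gripper '[15,15,15,15,15]' --pt "0.89 -0.97 0" --pt "0.89 -0.97 0" --pt "0.89 -0.97 0" --pt "0.89 -0.97 0" --pt "0.89 -0.97 0" --twist '[0,0,0,0,0]'

```text
time: 26.02
tool_pos: [495.8, -157.2, 205.4]
tcp_rot: [-3.141, 0.0, 0.088]
contact_force: [1.0, -0.2, -0.1]
grip_width: 23.8
finger_force: 30.0
```

Emit:
arm_command --gripper '[15,15,15,15,15]' --pt "0.89 -0.97 0" --pt "0.89 -0.97 0" --pt "0.89 -0.97 0" --pt "0.89 -0.97 0" --pt "0 0 0.6" --twist '[0,0,0,0,0]'

```text
time: 26.65
tool_pos: [577.0, -52.2, 190.7]
tcp_rot: [3.141, -0.002, 0.091]
contact_force: [-0.6, -0.2, -0.6]
grip_width: 23.9
finger_force: 30.0
```

Emit:
arm_command --gripper '[15,15,15,15,15]' --pt "0 0 0.95" --pt "0 0 0.95" --pt "0 0 0.95" --pt "0 0 0" --pt "0 0 0" --twist '[0,0,0,0,0]'

```text
time: 27.28
tool_pos: [575.7, -54.3, 119.8]
tcp_rot: [3.141, -0.001, 0.087]
contact_force: [1.1, -0.4, -0.1]
grip_width: 23.6
finger_force: 30.0
```

```bash
python3 - <<'E'
from h import *
x,y,_=kw(34,-13,0)
go((x,y,47,4.8))
E
```

```text
t 27.27 p [575.7 -54.3 119.8] yaw 5.0 rp [ 3.141e+00 -1.000e-03] w 23.6 F [ 1.1 -0.4 -0.1]
  twist 0.035 x1
  total [ 0.03 -0.01  2.91] -> x 3 [ 0.011 -0.005  0.971]
```

Emit:
arm_command --gripper '[15,15,15,15,15]' --pt "0 0 0.97" --pt "0 0 0.97" --pt "0 0 0.97" --pt "0 0 0" --pt "0 0 0" --twist '[0,0,0,0,0]'

```text
time: 27.9
tool_pos: [576.5, -54.1, 48.0]
tcp_rot: [3.141, -0.002, 0.087]
contact_force: [0.1, 0.2, -0.3]
grip_width: 23.9
finger_force: 30.0
```

Emit:
arm_command --gripper '[35,35,35,35,35]' --pt "0 0 0" --pt "0 0 0" --pt "0 0 0" --pt "0 0 0" --pt "0 0 -0.6" --twist '[0,0,0,0,0]'

```text
time: 28.52
tool_pos: [574.7, -53.6, 61.0]
tcp_rot: [-3.141, 0.003, 0.087]
contact_force: [0.5, 0.8, -0.2]
grip_width: 34.8
finger_force: 0.0
```

Emit:
arm_command --gripper '[60,60,60,60,60]' --pt "0 0 -1" --pt "0 0 -1" --pt "0 0 -1" --pt "0 0 -1" --pt "0 0 -1" --twist '[0,0,0,0,0]'

```text
time: 29.15
tool_pos: [575.6, -53.8, 188.5]
tcp_rot: [3.141, -0.001, 0.087]
contact_force: [0.5, 0.3, -0.1]
grip_width: 60.1
finger_force: 0.0
```

Emit:
arm_command --gripper '[60,60,60,60,60]' --pt "0 0 -1" --pt "0 0 -1" --pt "0 -1 0" --pt "0 -1 0" --pt "0 -1 0" --twist '[0,0,0,0,0]'

```text
time: 29.78
tool_pos: [568.9, 21.6, 237.7]
tcp_rot: [3.141, -0.001, 0.087]
contact_force: [0.9, -0.2, -0.1]
grip_width: 59.6
finger_force: 0.0
```

Emit:
arm_command --gripper '[60,60,60,60,60]' --pt "0 -1 0" --pt "0 -1 0" --pt "-1 -1 0" --pt "-1 -1 0" --pt "-1 -1 0" --twist '[0,0,0,0,0]'

```text
time: 30.4
tool_pos: [482.6, 139.7, 237.5]
tcp_rot: [-3.141, -0.001, 0.087]
contact_force: [-0.1, 0.4, -0.1]
grip_width: 60.0
finger_force: 0.0
```

```bash
python3 - <<'E'
from h import *
im=capture("top")
for r in rusks(im,33):
    if 180<r[0][0]<490: print(r, R.from_euler('z',YAW).inv().apply(np.r_[r[2],8]-K0))
go()
crop("top",im,180,80,500,270,2.45,"p4")
E
```

```text
(array([361.5, 172.9]), np.int32(139), array([588.7, -89.3]), np.float64(-173.1), array([22., 54.])) [ 43.257057   -49.35612444   0.        ]
(array([349.7, 176.7]), np.int32(126), array([578.4, -54.3]), np.float64(-175.0), array([21., 53.])) [ 35.89418071 -13.62269398   0.        ]
(array([412.9, 314. ]), np.int32(203), array([ 187. , -214.8]), np.float64(-90.8), array([267.,   5.])) [-367.46462574 -141.12125576    0.        ]
t 30.45 p [479.4 142.  237.6] yaw 5.1 rp [-3.14e+00  1.00e-03] w 59.9 F [-2.8  2.4 -0.4]
```

View pics/p4.png

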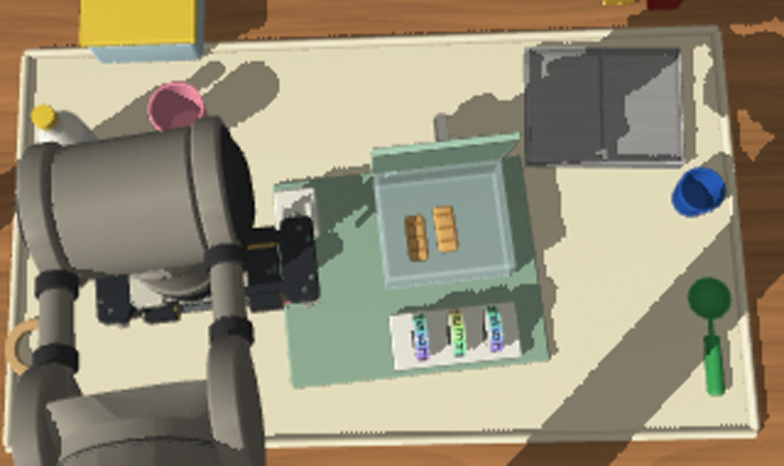

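Both rusks are in the tub, at crop (415,238) and (445,229). The rest of the tray is clear of rusks. Next I'll shut the lid by pushing from behind with the fingers on either side of the fin.

```bash
python3 - <<'E'
from h import *
x,y,_=kw(165,-43,0)
go((542,160,238,4.8),(x,160,238,4.8),(x,y,238,4.8),(x,y,175,4.8))
r=90;prev=np.array([165,167.])
for th in (1.5,1.3,1.1,.9,.7,.5,.3,.15,0):
    P=np.array([113-r*np.cos(th)+8*np.sin(th),67.5+r*np.sin(th)+8*np.cos(th)]);d=(P-prev)/25;print(th,P.round(),"dp x %.2f z %.2f"%(d[0],-d[1]));prev=P
E
```

```text
t 30.45 p [479.4 142.  237.6] yaw 5.1 rp [-3.14e+00  1.00e-03] w 59.9 F [-2.8  2.4 -0.4]
  twist 0.056 x1
  total [ 2.56 -0.51 -0.02] -> x 3 [ 0.852 -0.17  -0.005]
  total [ 6.68  0.56 -0.  ] -> x 7 [ 0.954  0.08  -0.   ]
  total [-0.78  9.28 -0.  ] -> x 10 [-0.078  0.928 -0.   ]
  total [0.   0.   2.52] -> x 3 [0.   0.   0.84]
1.5 [115. 158.] dp x -2.02 z 0.37
1.3 [ 97. 156.] dp x -0.72 z 0.06
1.1 [ 79. 151.] dp x -0.69 z 0.20
0.9 [ 63. 143.] dp x -0.64 z 0.33
0.7 [ 49. 132.] dp x -0.56 z 0.45
0.5 [ 38. 118.] dp x -0.46 z 0.56
0.3 [ 29. 102.] dp x -0.34 z 0.64
0.15 [25. 89.] dp x -0.17 z 0.52
0 [23. 76.] dp x -0.09 z 0.53
```

Emit:
arm_command --gripper '[60,60,60,60,60]' --pt "0.95 0 0" --pt "0.95 0 0" --pt "0.95 0 0" --pt "0.95 0 0" --pt "0.95 0 0" --twist '[0.05,0,0,0,0]'

```text
time: 31.08
tool_pos: [602.6, 148.8, 237.5]
tcp_rot: [-3.141, -0.001, 0.083]
contact_force: [1.0, -0.5, 0.4]
grip_width: 60.0
finger_force: 0.0
```

Emit:
arm_command --gripper '[60,60,60,60,60]' --pt "0.95 0.5 0" --pt "0.95 0.5 0" --pt "0.95 0.5 0" --pt "0.95 0.5 0" --pt "0 0.9 0" --twist '[0,0,0,0,0]'

```text
time: 31.7
tool_pos: [703.1, 84.0, 236.3]
tcp_rot: [-3.141, -0.0, 0.084]
contact_force: [-0.4, 0.3, -0.8]
grip_width: 60.2
finger_force: 0.0
```

Emit:
arm_command --gripper '[60,60,60,60,60]' --pt "0 0.9 0" --pt "0 0.9 0" --pt "0 0.9 0" --pt "0 0.9 0" --pt "0 0.9 0" --twist '[0,0,0,0,0]'

```text
time: 32.33
tool_pos: [711.8, -29.3, 236.6]
tcp_rot: [-3.142, -0.0, 0.082]
contact_force: [-0.1, -0.5, 0.2]
grip_width: 60.2
finger_force: 0.0
```

```bash
python3 - <<'E'
from h import *
x,y,_=kw(165,-43,0)
go((x,y,238,4.8),(x,y,175,4.8))
E
```

```text
t 32.33 p [711.8 -29.3 236.6] yaw 4.7 rp [-3.142 -0.   ] w 60.2 F [-0.1 -0.5  0.2]
  twist -0.016 x1
  total [-0.24  1.73 -0.06] -> x 2 [-0.118  0.865 -0.029]
  total [0.   0.   2.52] -> x 3 [0.   0.   0.84]
```

Emit:
arm_command --gripper '[60,60,60,60,60]' --pt "-0.1 0.86 0" --pt "-0.1 0.86 0" --pt "0 0 0.84" --pt "0 0 0.84" --pt "0 0 0.84" --twist '[0,0,0,0,0]'

```text
time: 32.95
tool_pos: [710.3, -71.8, 172.9]
tcp_rot: [-3.142, -0.0, 0.082]
contact_force: [1.2, 0.6, 0.0]
grip_width: 59.9
finger_force: 0.0
```

Emit:
arm_command --gripper '[60,60,60,60,60]' --pt "-0.5 0 0.18" --pt "-0.5 0 0.18" --pt "-0.5 0 0" --pt "-0.5 0 0" --pt "-0.36 0 0.03" --twist '[0,0,0,0,0]'

```text
time: 33.58
tool_pos: [651.5, -76.4, 164.0]
tcp_rot: [3.141, -0.001, 0.082]
contact_force: [1.7, 0.5, -0.7]
grip_width: 59.9
finger_force: 0.8
```

Emit:
arm_command --gripper '[60,60,60,60,60]' --pt "-0.36 0 0.03" --pt "-0.35 0 0.1" --pt "-0.35 0 0.1" --pt "-0.32 0 0.16" --pt "-0.32 0 0.17" --twist '[0,0,0,0,0]'

```text
time: 34.2
tool_pos: [608.6, -79.3, 149.4]
tcp_rot: [-3.141, 0.0, 0.083]
contact_force: [0.9, -0.7, 0.6]
grip_width: 60.1
finger_force: 0.5
```

```bash
python3 - <<'E'
from h import *
go()
print(R.from_euler('z',YAW).inv().apply(get_obs()["tool_pos"]-K0))
crop("side",capture("side"),250,100,480,290,3.3,"s5")
E
```

```text
t 34.2 p [608.6 -79.3 149.4] yaw 4.7 rp [-3.141  0.   ] w 60.1 F [ 0.9 -0.7  0.6]
[ 63.91505169 -41.04878504 141.40783091]
```

View pics/s5.png

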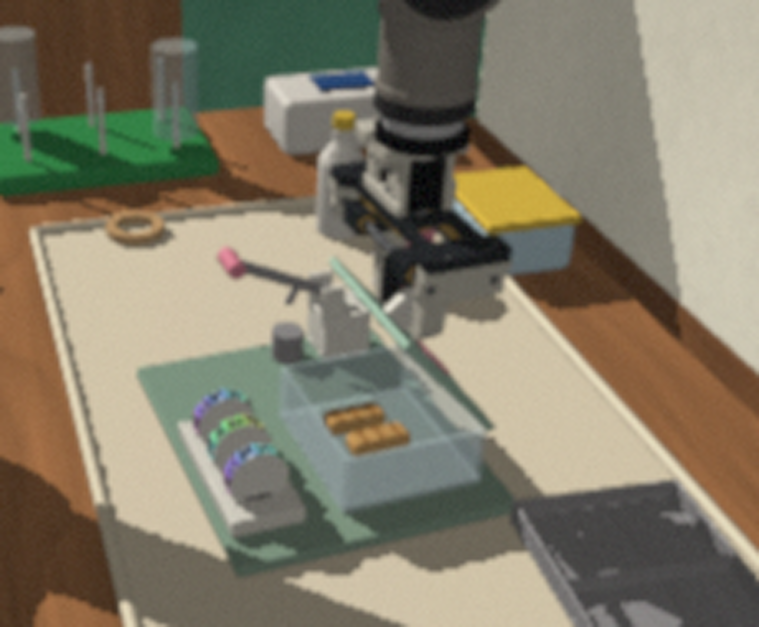

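The fingers straddle the fin at crop (405,310) and the lid is swinging, now about half shut. I'll continue along the arc and press it down.

Emit:
arm_command --gripper '[60,60,60,60,60]' --pt "-0.28 0 0.23" --pt "-0.28 0 0.23" --pt "-0.23 0 0.28" --pt "-0.23 0 0.28" --pt "-0.17 0 0.32" --twist '[0,0,0,0,0]'

```text
time: 34.88
tool_pos: [579.1, -81.8, 115.7]
tcp_rot: [-3.141, 0.0, 0.082]
contact_force: [0.8, 0.7, 0.2]
grip_width: 60.0
finger_force: 0.4
```

Emit:
arm_command --gripper '[60,60,60,60,60]' --pt "-0.17 0 0.32" --pt "-0.17 0 0.5" --pt "-0.09 0 0.3" --pt "0 0 0.15" --pt "0 0 0" --twist '[0,0,0,0,0]'

```text
time: 35.5
tool_pos: [568.8, -82.7, 84.3]
tcp_rot: [-3.141, 0.0, 0.083]
contact_force: [-0.7, -0.6, -0.1]
grip_width: 60.1
finger_force: 0.0
```

```bash
python3 - <<'E'
from h import *
go()
print(R.from_euler('z',YAW).inv().apply(get_obs()["tool_pos"]-K0))
E
```

```text
t 35.5 p [568.8 -82.7  84.3] yaw 4.7 rp [-3.141  0.   ] w 60.1 F [-0.7 -0.6 -0.1]
[ 23.99178694 -41.0973925   76.30660185]
```

Now to press in small steps until there's force.

Emit:
arm_command --gripper '[60,60,60,60,60]' --pt "0 0 0.04" --pt "0 0 0.04" --pt "0 0 0.04" --pt "0 0 0" --pt "0 0 0" --twist '[0,0,0,0,0]'

```text
time: 36.12
tool_pos: [569.2, -82.7, 83.6]
tcp_rot: [3.141, -0.002, 0.083]
contact_force: [-4.8, 0.9, 15.6]
grip_width: 60.2
finger_force: 7.3
```

The lid is shut with 15.6 N on it, and its top sits at the expected height. Next is the lever.

Emit:
arm_command --gripper '[60,60,60,0,0]' --pt "0 0 -1" --pt "0 0 -1" --pt "0 0 -1" --pt "0 0 -1" --pt "-0.37 -0.95 0" --twist '[0,0,0,0,0]'

```text
time: 36.75
tool_pos: [559.3, -60.9, 183.6]
tcp_rot: [3.14, -0.005, 0.081]
contact_force: [-0.1, -0.0, -0.3]
grip_width: 44.2
finger_force: 0.0
```

Emit:
arm_command --gripper '[0,0,0,0,0]' --pt "-0.37 -0.95 0" --pt "-0.37 -0.95 0" --pt "-0.37 -0.95 0" --pt "-0.37 -0.95 0" --pt "-0.37 -0.95 0" --twist '[0,0,0,0,0]'

```text
time: 37.38
tool_pos: [501.5, 55.5, 181.6]
tcp_rot: [-3.142, -0.001, 0.083]
contact_force: [-0.3, -0.3, 0.1]
grip_width: 0.6
finger_force: 0.0
```

Emit:
arm_command --gripper '[0,0,0,0,0]' --pt "-0.37 -0.95 0" --pt "0 0 0" --pt "0 0 0" --pt "0 0 0.4" --pt "0 0 0" --twist '[0,0,0,0,0]'

```text
time: 38.0
tool_pos: [490.2, 77.1, 170.3]
tcp_rot: [-3.141, 0.002, 0.082]
contact_force: [-0.6, -0.0, -0.1]
grip_width: 0.1
finger_force: 0.0
```

```bash
python3 - <<'E'
from h import *
x,y,_=kw(-41,126,0)
go((x,y,160,4.8))
crop("side",capture("side"),270,120,430,270,4,"s6")
E
```

```text
t 38.0 p [490.2  77.1 170.3] yaw 4.7 rp [-3.141e+00  2.000e-03] w 0.1 F [-0.6 -0.  -0.1]
  twist -0.025 x1
  total [ 0.01 -0.05  0.41] -> x 1 [ 0.006 -0.055  0.413]
```

View pics/s6.png

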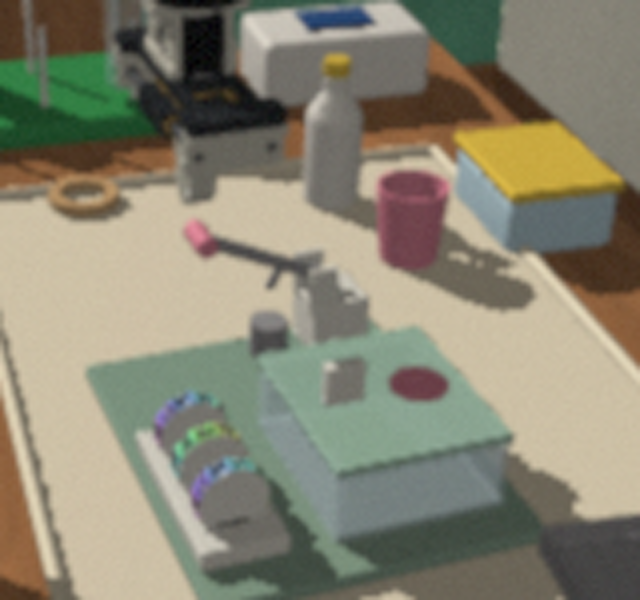

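The lid is shut and the fingers are right above the pink grip at crop (199,238). Next: the first press.

Emit:
arm_command --gripper '[0,0,0,0,0]' --pt "0 -0.05 0.64" --pt "0 0 0.64" --pt "0 0 0.64" --pt "0 0 0.64" --pt "0 0 0.64" --twist '[0,0,0,0,0]'

```text
time: 38.67
tool_pos: [489.6, 78.6, 91.4]
tcp_rot: [3.142, 0.002, 0.082]
contact_force: [-5.7, -0.3, 7.4]
grip_width: 0.5
finger_force: 3.9
```

Emit:
arm_command --gripper '[0,0,0,0,0]' --pt "0 0 0.16" --pt "0 0 0.08" --pt "0 0 0" --pt "0 0 0" --pt "0 0 0" --twist '[0,0,0,0,0]'

```text
time: 39.3
tool_pos: [489.6, 78.6, 85.9]
tcp_rot: [-3.142, 0.002, 0.082]
contact_force: [-5.1, -1.1, 8.8]
grip_width: 0.2
finger_force: 3.8
```

Emit:
arm_command --gripper '[0,0,0,0,0]' --pt "0 0 0.06" --pt "0 0 0.06" --pt "0 0 0.06" --pt "0 0 0.04" --pt "0 0 0" --twist '[0,0,0,0,0]'

```text
time: 39.92
tool_pos: [489.8, 78.7, 80.5]
tcp_rot: [-3.142, 0.001, 0.082]
contact_force: [-5.7, 0.3, 7.7]
grip_width: 0.3
finger_force: 3.9
```

Emit:
arm_command --gripper '[0,0,0,0,0]' --pt "0 0 0.06" --pt "0 0 0.06" --pt "0 0 0.06" --pt "0 0 0" --pt "0 0 0" --twist '[0,0,0,0,0]'

```text
time: 40.55
tool_pos: [490.1, 78.7, 78.8]
tcp_rot: [3.141, -0.0, 0.083]
contact_force: [-12.4, -0.8, 34.2]
grip_width: 0.5
finger_force: 17.6
```

That's the stop: force 34 N at z 78.8. Now release, then two more full strokes.

Emit:
arm_command --gripper '[0,0,0,0,0]' --pt "0 0 -0.9" --pt "0 0 -0.9" --pt "0 0 -0.9" --pt "0 0 -0.9" --pt "0 0 0" --twist '[0,0,0,0,0]'

```text
time: 41.18
tool_pos: [491.7, 78.7, 166.9]
tcp_rot: [3.141, -0.004, 0.082]
contact_force: [0.3, -0.3, -0.1]
grip_width: 0.5
finger_force: 0.0
```

Emit:
arm_command --gripper '[0,0,0,0,0]' --pt "0 0 0" --pt "0 0 0" --pt "0 0 0" --pt "0 0 0" --pt "0 0 0" --twist '[0,0,0,0,0]'

```text
time: 41.8
tool_pos: [490.5, 78.9, 165.3]
tcp_rot: [-3.142, 0.0, 0.083]
contact_force: [-0.7, 0.3, -0.0]
grip_width: 0.5
finger_force: 0.0
```

```bash
python3 - <<'E'
from h import *
im=capture("side");go()
a=cv2.cvtColor(cv2.imread("pics/side0.png"),cv2.COLOR_BGR2RGB)
for i in(a,im):
    m=cv2.inRange(cv2.cvtColor(i,cv2.COLOR_RGB2HSV)[150:230,300:360],(160,70,60),(179,255,255)); ys,xs=np.where(m); k=xs<35; print(k.sum(),xs[k].mean(),ys[k].mean())
E
```

```text
t 41.85 p [490.5  78.9 165.4] yaw 4.7 rp [-3.142  0.   ] w 0.7 F [ 0.3 -0.5  0.6]
34 20.0 29.41176470588235
41 19.73170731707317 29.195121951219512
```

The lever is back at rest. Strokes two and three:

Emit:
arm_command --gripper '[0,0,0,0,0]' --pt "0 0 0.8" --pt "0 0 0.8" --pt "0 0 0.8" --pt "0 0 0.8" --pt "0 0 0.2" --twist '[0,0,0,0,0]'

```text
time: 42.48
tool_pos: [489.7, 78.9, 80.1]
tcp_rot: [-3.141, 0.002, 0.083]
contact_force: [-4.8, -1.0, 14.5]
grip_width: 0.3
finger_force: 7.2
```

Emit:
arm_command --gripper '[0,0,0,0,0]' --pt "0 0 0.1" --pt "0 0 0.07" --pt "0 0 0" --pt "0 0 0" --pt "0 0 0" --twist '[0,0,0,0,0]'

```text
time: 43.1
tool_pos: [489.9, 78.9, 79.1]
tcp_rot: [3.141, -0.0, 0.083]
contact_force: [-11.4, -1.4, 30.6]
grip_width: 0.7
finger_force: 14.9
```

Emit:
arm_command --gripper '[0,0,0,0,0]' --pt "0 0 -0.9" --pt "0 0 -0.9" --pt "0 0 -0.9" --pt "0 0 -0.87" --pt "0 0 0" --twist '[0,0,0,0,0]'

```text
time: 43.72
tool_pos: [491.6, 79.0, 166.9]
tcp_rot: [3.141, -0.004, 0.083]
contact_force: [0.1, -0.3, 0.2]
grip_width: 0.3
finger_force: 0.0
```

Emit:
arm_command --gripper '[0,0,0,0,0]' --pt "0 0 0" --pt "0 0 0" --pt "0 0 0" --pt "0 0 0" --pt "0 0 0" --twist '[0,0,0,0,0]'

```text
time: 44.35
tool_pos: [490.5, 78.9, 165.3]
tcp_rot: [-3.142, 0.0, 0.083]
contact_force: [-0.2, -0.3, 0.5]
grip_width: -0.1
finger_force: 0.0
```

Emit:
arm_command --gripper '[0,0,0,0,0]' --pt "0 0 0.8" --pt "0 0 0.8" --pt "0 0 0.8" --pt "0 0 0.8" --pt "0 0 0.2" --twist '[0,0,0,0,0]'

```text
time: 44.98
tool_pos: [489.7, 78.9, 80.1]
tcp_rot: [-3.141, 0.002, 0.083]
contact_force: [-4.2, -0.0, 14.0]
grip_width: 0.2
finger_force: 7.4
```

Emit:
arm_command --gripper '[0,0,0,0,0]' --pt "0 0 0.1" --pt "0 0 0.07" --pt "0 0 0" --pt "0 0 0" --pt "0 0 0" --twist '[0,0,0,0,0]'

```text
time: 45.6
tool_pos: [489.9, 78.9, 79.1]
tcp_rot: [3.141, -0.0, 0.083]
contact_force: [-10.3, -0.1, 30.3]
grip_width: 0.6
finger_force: 15.0
```

Emit:
arm_command --gripper '[0,0,0,0,0]' --pt "0 0 -0.9" --pt "0 0 -0.9" --pt "0 0 -0.9" --pt "0 0 -0.9" --pt "0 0 0" --twist '[0,0,0,0,0]'

```text
time: 46.22
tool_pos: [491.6, 78.9, 167.7]
tcp_rot: [3.141, -0.004, 0.083]
contact_force: [0.0, -0.8, -0.7]
grip_width: 0.5
finger_force: 0.0
```

Emit:
arm_command --gripper '[24,24,24,24,24]' --pt "0 0 0" --pt "0 0 0" --pt "0 0 0" --pt "0 0 0" --pt "0 0 0" --twist '[0,0,0,0,0]'

```text
time: 46.85
tool_pos: [490.4, 78.9, 166.1]
tcp_rot: [-3.141, 0.0, 0.082]
contact_force: [-0.9, 0.2, 0.6]
grip_width: 24.0
finger_force: 0.0
```

Three strokes done, bottoming at 30–34 N each time with the lever fully released between them. Next I'll read the wheels by hue along the rim.

```bash
cat >> h.py <<'E'
def wheels(im,which="lmr",dy=0,step=6):
    imf=cv2.cvtColor(im,cv2.COLOR_RGB2BGR).astype(np.float32)/255
    for n,y in zip("lmr",(-1.,-43.,-85.)):
        if n not in which: continue
        out=[]
        for ph in range(-72,85,step):
            a=np.radians(ph); P=[kw(-90-26*np.sin(a),y+w+dy,46+26*np.cos(a)) for w in np.linspace(-4,4,5)]
            uv=proj("top",np.array(P)).astype(np.float32)
            c=cv2.remap(imf,uv[None,:,0],uv[None,:,1],cv2.INTER_LINEAR)
            h=cv2.cvtColor(c,cv2.COLOR_BGR2HSV)[0]; k=np.argmax(h[:,1]*h[:,2]); out.append(f"{ph}:{h[k,0]:.0f}/{h[k,1]*h[k,2]*100:.0f}")
        print(n," ".join(out))
E
python3 - <<'E'
from h import *
im=capture("top"); wheels(im)
crop("top",im,325,190,405,240,9.5,"w")
go()
E
```

```text
l -72:147/19 -66:149/22 -60:151/24 -54:163/23 -48:172/23 -42:166/20 -36:173/21 -30:171/16 -24:171/22 -18:177/27 -12:200/29 -6:212/25 0:212/20 6:213/19 12:214/26 18:214/27 24:232/25 30:255/21 36:255/21 42:254/33 48:255/33 54:264/26 60:280/18 66:297/8 72:359/5 78:59/5 84:58/6
m -72:49/24 -66:54/25 -60:61/24 -54:69/25 -48:70/22 -42:68/20 -36:69/25 -30:72/28 -24:82/24 -18:90/36 -12:105/30 -6:103/34 0:99/27 6:100/26 12:106/32 18:119/30 24:135/32 30:138/24 36:138/24 42:138/30 48:143/32 54:156/24 60:153/15 66:146/8 72:110/5 78:72/5 84:56/6
r -72:139/12 -66:141/15 -60:143/20 -54:148/24 -48:155/28 -42:162/26 -36:169/25 -30:176/17 -24:173/19 -18:171/20 -12:176/23 -6:192/28 0:213/26 6:213/24 12:212/13 18:213/28 24:218/24 30:227/29 36:254/24 42:256/24 48:255/28 54:255/28 60:256/15 66:295/7 72:48/5 78:56/6 84:56/6
t 46.9 p [490.5  78.9 166.1] yaw 4.7 rp [-3.142  0.   ] w 23.7 F [-0.1 -0.3 -0.4]
```

View pics/w.png

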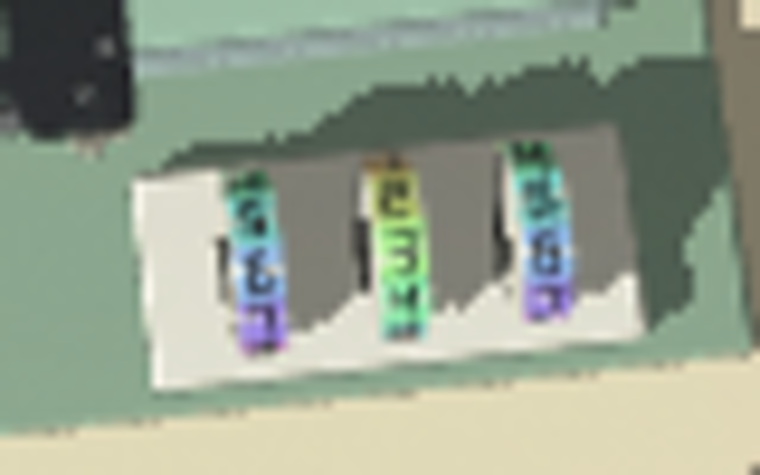

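The rim hues read 36° per digit: left ≈ 5.86 (6 just short of top), middle ≈ 3.04, right ≈ 5.65. I need left −139°, middle +142° and right −60°. I'll pinch the tops by their sides and swing them along arcs, checking each time. First the left wheel.

```bash
python3 - <<'E'
from h import *
x,y,_=kw(-79.7,-1,0)
go((x,y,110,4.8),(x,y,57,4.8))
E
```

```text
t 46.9 p [490.5  78.9 166.1] yaw 4.7 rp [-3.142  0.   ] w 23.7 F [-0.1 -0.3 -0.4]
  twist -0.014 x1
  total [-1.56  5.1   2.25] -> x 6 [-0.261  0.849  0.374]
  total [0.   0.   2.12] -> x 3 [0.    0.    0.707]
```

Emit:
arm_command --gripper '[24,24,24,24,24]' --pt "-0.26 0.85 0" --pt "-0.26 0.85 0" --pt "-0.26 0.85 0" --pt "-0.26 0.85 0.5" --pt "-0.26 0.85 0.75" --twist '[0,0,0,0,0]'

```text
time: 47.52
tool_pos: [467.2, -30.4, 135.1]
tcp_rot: [3.141, -0.002, 0.083]
contact_force: [0.2, -0.9, 0.2]
grip_width: 24.1
finger_force: 0.0
```

Emit:
arm_command --gripper '[24,24,24,24,24]' --pt "-0.26 0.85 1" --pt "0 0 0" --pt "0 0 0" --pt "0 0 0" --pt "0 0 0" --twist '[0,0,0,0,0]'

```text
time: 48.15
tool_pos: [462.6, -50.9, 110.6]
tcp_rot: [3.141, -0.001, 0.083]
contact_force: [0.1, 0.2, 0.5]
grip_width: 24.1
finger_force: 0.0
```

```bash
python3 - <<'E'
from h import *
x,y,_=kw(-79.7,-1,0)
go((x,y,57,4.8))
crop("side",capture("side"),290,160,400,250,5.5,"s8")
E
```

```text
t 48.15 p [462.6 -50.9 110.6] yaw 4.8 rp [ 3.141e+00 -1.000e-03] w 24.1 F [0.1 0.2 0.5]
  twist -0.003 x1
  total [-0.02  0.01  2.14] -> x 3 [-0.006  0.005  0.714]
```

View pics/s8.png

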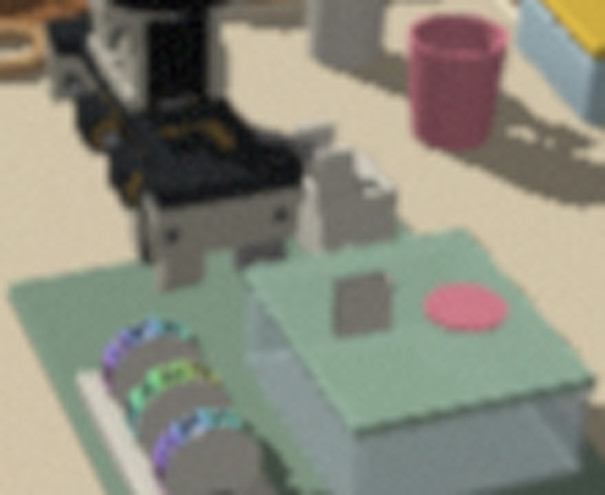

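The fingers hang above the left wheel at crop (180,270) and everything is clear. Descend and do the first stroke.

Emit:
arm_command --gripper '[24,24,24,24,24]' --pt "0 0 0.7" --pt "0 0 0.7" --pt "0 0 0.4" --pt "0 0 0.34" --pt "0 0 0" --twist '[0,0,0,0,0]'

```text
time: 48.82
tool_pos: [462.0, -51.3, 56.2]
tcp_rot: [-3.141, 0.001, 0.083]
contact_force: [-0.0, 0.1, 0.0]
grip_width: 23.6
finger_force: 0.0
```

Emit:
arm_command --gripper '[10,10,10,10,10]' --pt "0 0 0" --pt "0 0 0" --pt "0 0 0" --pt "0 0 0" --pt "0 0 0" --twist '[0,0,0,0,0]'

```text
time: 49.45
tool_pos: [462.6, -53.3, 56.9]
tcp_rot: [3.139, -0.001, 0.083]
contact_force: [-0.1, -10.6, -3.2]
grip_width: 14.0
finger_force: 30.0
```

Emit:
arm_command --gripper '[10,10,10,10,10]' --pt "-0.155 0 -0.08" --pt "-0.17 0 -0.04" --pt "-0.175 0 0" --pt "-0.17 0 0.04" --pt "-0.155 0 0.08" --twist '[0,0,0,0,0]'

```text
time: 50.08
tool_pos: [449.8, -54.6, 59.8]
tcp_rot: [3.136, -0.019, 0.081]
contact_force: [15.1, 3.8, 11.9]
grip_width: 13.7
finger_force: 30.0
```

Emit:
arm_command --gripper '[10,24,24,24,24]' --pt "0 0 0" --pt "0 0 0" --pt "0 0 0" --pt "0 0 0" --pt "0 0 -1" --twist '[0,0,0,0,0]'

```text
time: 50.7
tool_pos: [439.9, -52.6, 80.3]
tcp_rot: [-3.14, 0.005, 0.082]
contact_force: [0.6, 0.3, 1.4]
grip_width: 24.0
finger_force: 0.0
```

Emit:
arm_command --gripper '[24,24,24,24,24]' --pt "0 0 -1" --pt "0 0 -1" --pt "0 0 -1" --pt "0 0 0" --pt "0 0 0" --twist '[0,0,0,0,0]'

```text
time: 51.32
tool_pos: [440.9, -52.9, 155.6]
tcp_rot: [-3.141, 0.001, 0.082]
contact_force: [0.2, -0.8, -0.1]
grip_width: 24.0
finger_force: 0.0
```

```bash
python3 - <<'E'
from h import *
im=capture("top"); wheels(im);go()
crop("top",im,300,170,420,250,6,"w2")
crop("side",capture("side"),290,190,350,250,10,"w2s")
E
```

```text
l -72:43/4 -66:42/4 -60:41/3 -54:43/3 -48:45/3 -42:41/4 -36:42/4 -30:41/4 -24:40/4 -18:42/3 -12:43/3 -6:42/3 0:42/4 6:44/7 12:44/8 18:42/7 24:41/7 30:41/7 36:41/7 42:43/7 48:47/5 54:55/3 60:53/5 66:56/5 72:61/4 78:53/6 84:54/7
m -72:45/3 -66:44/4 -60:44/4 -54:45/4 -48:41/4 -42:38/4 -36:39/4 -30:41/4 -24:41/3 -18:42/4 -12:41/4 -6:40/3 0:40/3 6:41/3 12:42/3 18:41/3 24:45/3 30:45/3 36:41/3 42:43/4 48:46/3 54:213/1 60:216/2 66:216/2 72:216/2 78:216/2 84:216/2
r -72:42/4 -66:41/4 -60:42/4 -54:42/4 -48:40/4 -42:44/4 -36:42/4 -30:43/4 -24:41/4 -18:39/4 -12:42/3 -6:44/4 0:43/4 6:40/4 12:42/3 18:43/4 24:39/4 30:46/3 36:50/1 42:55/0 48:91/0 54:106/0 60:208/1 66:202/1 72:188/0 78:153/0 84:86/0
t 51.38 p [440.8 -52.8 155.4] yaw 4.7 rp [-3.141e+00  2.000e-03] w 23.7 F [-0.5  0.   0.1]
```

The arm blocks the top view, so I'll step aside to check.

Emit:
arm_command --gripper '[24,24,24,24,24]' --pt "0 -1 -0.4" --pt "0 -1 0" --pt "0 -1 0" --pt "0 -1 0" --pt "0 -1 0" --twist '[0,0,0,0,0]'

```text
time: 52.05
tool_pos: [430.6, 72.3, 165.5]
tcp_rot: [-3.141, 0.002, 0.082]
contact_force: [-0.2, -0.5, -0.1]
grip_width: 24.0
finger_force: 0.0
```

```bash
python3 - <<'E'
from h import *
im=capture("top"); wheels(im);go()
E
```

```text
l -72:136/18 -66:138/17 -60:139/16 -54:135/15 -48:134/15 -42:142/20 -36:147/27 -30:156/31 -24:170/26 -18:173/28 -12:172/25 -6:173/24 0:175/30 6:186/27 12:205/25 18:212/22 24:211/17 30:217/17 36:219/22 42:225/28 48:247/22 54:254/24 60:254/25 66:257/15 72:265/7 78:9/5 84:25/5
m -72:51/23 -66:55/24 -60:62/23 -54:69/24 -48:70/21 -42:68/19 -36:69/25 -30:71/27 -24:81/23 -18:90/35 -12:106/29 -6:103/34 0:100/27 6:101/26 12:104/32 18:123/29 24:135/32 30:138/23 36:138/23 42:138/30 48:141/32 54:155/24 60:154/14 66:145/8 72:107/5 78:73/6 84:60/6
r -72:140/12 -66:142/15 -60:144/19 -54:148/24 -48:155/27 -42:162/25 -36:169/24 -30:176/16 -24:173/18 -18:171/19 -12:175/22 -6:189/27 0:211/25 6:213/24 12:213/13 18:214/28 24:218/23 30:227/29 36:253/23 42:256/23 48:256/27 54:255/27 60:257/15 66:296/7 72:48/6 78:56/7 84:56/7
t 52.1 p [430.2  74.4 165.5] yaw 4.8 rp [-3.14e+00  2.00e-03] w 24.0 F [-1.1  1.8 -0. ]
```

The pinch stroke gave only about −21° because the pads slip and the arm lags. I'll switch to rolling the wheel with the flat ends of the closed fingers pressed lightly on the rim. That's a rack motion, about 16 mm per 35°.

```bash
python3 - <<'E'
from h import *
x,y,_=kw(-82,-3,0)
go((x,y,120,4.8),(x,y,84,4.8))
E
```

```text
t 52.1 p [430.2  74.4 165.5] yaw 4.8 rp [-3.14e+00  2.00e-03] w 24.0 F [-1.1  1.8 -0. ]
  twist -0.007 x1
  total [0.76 5.2  1.82] -> x 6 [0.127 0.866 0.304]
  total [0.   0.   1.44] -> x 2 [0.   0.   0.72]
```

Emit:
arm_command --gripper '[0,0,0,0,0]' --pt "0.15 1 0" --pt "0.15 1 0" --pt "0.15 1 0.6" --pt "0.15 1 0.6" --pt "0.16 1 0.6" --twist '[0,0,0,0,0]'

```text
time: 52.72
tool_pos: [460.2, -52.5, 120.2]
tcp_rot: [-3.141, 0.001, 0.082]
contact_force: [0.3, 0.2, -0.0]
grip_width: 0.8
finger_force: 0.0
```

Emit:
arm_command --gripper '[0,0,0,0,0]' --pt "0 0.2 0.7" --pt "0 0 0.5" --pt "0 0 0.2" --pt "0 0 0" --pt "0 0 0" --twist '[0,0,0,0,0]'

```text
time: 53.35
tool_pos: [461.2, -56.3, 87.0]
tcp_rot: [3.141, -0.001, 0.083]
contact_force: [-0.2, 1.2, 0.7]
grip_width: 0.7
finger_force: 0.0
```

```bash
python3 - <<'E'
from h import *
x,y,_=kw(-82,-3,0)
go((x,y,80,4.8))
E
```

```text
t 53.35 p [461.2 -56.3  87. ] yaw 4.8 rp [ 3.141e+00 -1.000e-03] w 0.7 F [-0.2  1.2  0.7]
  twist -0.007 x1
  total [-0.04 -0.11  0.28] -> x 1 [-0.039 -0.115  0.278]
```

Now to feel for contact.

Emit:
arm_command --gripper '[0,0,0,0,0]' --pt "0 -0.1 0.16" --pt "0 0 0.08" --pt "0 0 0.04" --pt "0 0 0.04" --pt "0 0 0" --twist '[0,0,0,0,0]'

```text
time: 53.98
tool_pos: [461.8, -53.8, 79.9]
tcp_rot: [3.141, -0.003, 0.082]
contact_force: [-1.3, 3.5, 12.7]
grip_width: 0.3
finger_force: 6.5
```

Emit:
arm_command --gripper '[0,0,0,0,0]' --pt "-0.16 0 0" --pt "-0.16 0 0" --pt "-0.16 0 0" --pt "-0.16 0 0" --pt "0 0 0" --twist '[0,0,0,0,0]'

```text
time: 54.6
tool_pos: [445.8, -55.2, 79.8]
tcp_rot: [3.141, -0.003, 0.082]
contact_force: [-0.0, 3.5, 11.8]
grip_width: 0.2
finger_force: 5.9
```

Emit:
arm_command --gripper '[0,0,0,0,0]' --pt "0 0 0" --pt "0 0 -0.4" --pt "0 0 -1" --pt "0 0 -1" --pt "0 -1 -1" --twist '[0,0,0,0,0]'

```text
time: 55.22
tool_pos: [442.9, -31.1, 164.5]
tcp_rot: [3.141, -0.0, 0.08]
contact_force: [-0.3, -0.4, -0.1]
grip_width: 0.7
finger_force: 0.0
```

Emit:
arm_command --gripper '[0,0,0,0,0]' --pt "0 -1 0" --pt "0 -1 0" --pt "0 -1 0" --pt "0 -1 0" --pt "0 0 0" --twist '[0,0,0,0,0]'

```text
time: 55.85
tool_pos: [434.2, 70.2, 163.7]
tcp_rot: [-3.142, -0.0, 0.085]
contact_force: [0.3, -0.1, 0.4]
grip_width: 0.6
finger_force: 0.0
```

```bash
python3 - <<'E'
from h import *
im=capture("top"); wheels(im,"l");go()
E
```

```text
l -72:100/23 -66:102/22 -60:104/22 -54:103/19 -48:102/17 -42:104/18 -36:117/22 -30:133/34 -24:138/30 -18:140/19 -12:135/18 -6:137/27 0:139/34 6:156/31 12:173/28 18:173/22 24:173/23 30:175/31 36:181/22 42:191/29 48:207/18 54:215/14 60:215/14 66:208/7 72:149/3 78:59/5 84:58/6
t 55.9 p [434.4  69.5 163.6] yaw 4.8 rp [ 3.141 -0.   ] w -0.4 F [ 0.5 -0.3 -0.3]
```

Rolling works: 16 mm gave 35°, as expected. The left wheel now reads about 4.4, so two more 16 mm strokes and then a check.

Emit:
arm_command --gripper '[0,0,0,0,0]' --pt "0.14 1 0" --pt "0.14 1 0" --pt "0.14 1 0" --pt "0.13 1 0.5" --pt "0.13 1 0.5" --twist '[0,0,0,0,0]'

```text
time: 56.52
tool_pos: [461.8, -55.9, 138.3]
tcp_rot: [3.141, -0.0, 0.082]
contact_force: [-0.2, -0.1, -0.1]
grip_width: 0.6
finger_force: 0.0
```

Emit:
arm_command --gripper '[0,0,0,0,0]' --pt "0 0 1" --pt "0 0 0.9" --pt "0 0 0.3" --pt "0 0 0.12" --pt "0 0 0.06" --twist '[0,0,0,0,0]'

```text
time: 57.15
tool_pos: [462.4, -54.4, 79.9]
tcp_rot: [3.141, -0.002, 0.083]
contact_force: [-1.5, -0.3, 10.3]
grip_width: 0.3
finger_force: 5.3
```

Emit:
arm_command --gripper '[0,0,0,0,0]' --pt "0 0 0" --pt "0 0 0" --pt "0 0 0" --pt "0 0 0" --pt "0 0 0" --twist '[0,0,0,0,0]'

```text
time: 57.78
tool_pos: [462.6, -54.3, 80.1]
tcp_rot: [3.14, -0.002, 0.083]
contact_force: [-1.3, -0.5, 6.6]
grip_width: 0.7
finger_force: 3.3
```

Emit:
arm_command --gripper '[0,0,0,0,0]' --pt "-0.16 0 0.02" --pt "-0.16 0 0" --pt "-0.16 0 0" --pt "-0.16 0 0" --pt "0 0 0" --twist '[0,0,0,0,0]'

```text
time: 58.4
tool_pos: [447.1, -55.6, 79.9]
tcp_rot: [3.14, -0.004, 0.083]
contact_force: [-0.0, -0.4, 9.6]
grip_width: 0.4
finger_force: 4.6
```

Emit:
arm_command --gripper '[0,0,0,0,0]' --pt "0 0 -0.4" --pt "0.32 0 0" --pt "0.32 0 0" --pt "0 0 0.4" --pt "0 0 0" --twist '[0,0,0,0,0]'

```text
time: 59.02
tool_pos: [464.4, -54.1, 79.7]
tcp_rot: [3.14, -0.006, 0.082]
contact_force: [2.3, 2.2, 15.5]
grip_width: 0.4
finger_force: 7.7
```

Emit:
arm_command --gripper '[0,0,0,0,0]' --pt "-0.16 0 0" --pt "-0.16 0 0" --pt "-0.16 0 0" --pt "-0.16 0 0" --pt "0 0 0" --twist '[0,0,0,0,0]'

```text
time: 59.65
tool_pos: [447.4, -55.5, 79.7]
tcp_rot: [3.14, -0.004, 0.083]
contact_force: [-0.8, 1.3, 17.5]
grip_width: 0.4
finger_force: 8.9
```

Emit:
arm_command --gripper '[0,0,0,0,0]' --pt "0 0 0" --pt "0 0 -0.4" --pt "0 0 -1" --pt "0 0 -1" --pt "0 -1 -1" --twist '[0,0,0,0,0]'

```text
time: 60.28
tool_pos: [443.5, -30.8, 163.6]
tcp_rot: [-3.141, 0.001, 0.08]
contact_force: [0.6, -0.5, 0.4]
grip_width: 0.7
finger_force: 0.0
```

Emit:
arm_command --gripper '[0,0,0,0,0]' --pt "0 -1 0" --pt "0 -1 0" --pt "0 -1 0" --pt "0 -1 0" --pt "0 0 0" --twist '[0,0,0,0,0]'

```text
time: 60.9
tool_pos: [434.8, 70.4, 162.8]
tcp_rot: [-3.141, 0.002, 0.085]
contact_force: [0.9, -0.5, 0.3]
grip_width: 0.6
finger_force: 0.0
```

```bash
python3 - <<'E'
from h import *
im=capture("top"); wheels(im,"l",step=4);go()
E
```

```text
l -72:37/21 -68:37/20 -64:37/20 -60:37/20 -56:38/22 -52:38/23 -48:38/26 -44:42/27 -40:47/28 -36:53/26 -32:69/31 -28:70/29 -24:69/27 -20:69/24 -16:70/19 -12:71/21 -8:71/29 -4:73/31 0:83/32 4:91/35 8:100/31 12:103/32 16:103/34 20:100/30 24:101/32 28:103/34 32:106/30 36:112/34 40:127/29 44:138/28 48:138/23 52:138/21 56:136/26 60:135/30 64:130/20 68:117/13 72:96/10 76:88/9 80:85/8 84:79/8
t 60.95 p [435.   69.6 162.9] yaw 4.8 rp [3.142e+00 1.000e-03] w 0.5 F [ 0.1 -0.1  1. ]
```

The left wheel is on digit 2 but about 17° off centre. Before fine-setting, I'll check the hub's x from the rim's visible ends.

```bash
python3 - <<'E'
from h import *
im=cv2.cvtColor(capture("top"),cv2.COLOR_RGB2BGR).astype(np.float32)/255
for y in (-1,-43,-85):
    xs=np.arange(-36,37,1.); best=[]
    for x in xs:
        uv=proj("top",np.array([kw(-90+x,y+w,46) for w in np.linspace(-4,4,7)])).astype(np.float32)
        h=cv2.cvtColor(cv2.remap(im,uv[None,:,0],uv[None,:,1],cv2.INTER_LINEAR),cv2.COLOR_BGR2HSV)[0]; best.append((h[:,1]*h[:,2]).max()*100)
    print(y," ".join(f"{int(x)}:{b:.0f}" for x,b in zip(xs,best) if abs(x)>14))
E
```

```text
-1 -36:11 -35:11 -34:9 -33:8 -32:8 -31:7 -30:7 -29:7 -28:7 -27:7 -26:7 -25:8 -24:10 -23:14 -22:23 -21:29 -20:25 -19:22 -18:22 -17:26 -16:30 -15:29 15:28 16:31 17:29 18:26 19:28 20:27 21:26 22:24 23:22 24:20 25:20 26:21 27:23 28:21 29:19 30:16 31:12 32:9 33:5 34:5 35:5 36:5
-43 -36:10 -35:10 -34:11 -33:9 -32:8 -31:7 -30:7 -29:7 -28:7 -27:7 -26:6 -25:6 -24:6 -23:8 -22:12 -21:16 -20:22 -19:26 -18:30 -17:33 -16:31 -15:30 15:23 16:26 17:26 18:23 19:22 20:21 21:23 22:25 23:27 24:25 25:23 26:23 27:21 28:20 29:17 30:14 31:11 32:9 33:6 34:5 35:5 36:5
-85 -36:10 -35:10 -34:10 -33:10 -32:9 -31:8 -30:7 -29:7 -28:7 -27:7 -26:7 -25:7 -24:6 -23:6 -22:11 -21:17 -20:24 -19:31 -18:29 -17:27 -16:24 -15:25 15:16 16:16 17:19 18:24 19:25 20:26 21:29 22:27 23:24 24:21 25:16 26:11 27:9 28:12 29:15 30:14 31:9 32:7 33:5 34:5 35:5 36:5
```

The rim spans about −22…+31 mm around my assumed axle, so the axle is a few mm further away. I'll fit the axle offset, the radius and the three angles jointly from the hue boundaries.

```bash
cat >> h.py <<'E'
from scipy.optimize import least_squares
LV=[(54,1),(86,2),(120,3),(155,4),(193,5),(234,6),(275,7)]   # hue midpoint between digit d and d+1
def fitw(im,which="lmr",X=None,Rr=None):
    imf=cv2.cvtColor(im,cv2.COLOR_RGB2BGR).astype(np.float32)/255; B=[]
    Y=dict(l=-2.,m=-44.,r=-86.)
    for n in which:
        ph=np.radians(np.arange(-75,64,1.)); H=[]
        for a in ph:
            uv=proj("top",np.array([kw(-90-26*np.sin(a),Y[n]+w,46+26*np.cos(a)) for w in np.linspace(-4,4,7)])).astype(np.float32)
            h=cv2.cvtColor(cv2.remap(imf,uv[None,:,0],uv[None,:,1],cv2.INTER_LINEAR),cv2.COLOR_BGR2HSV)[0]
            k=h[:,1]*h[:,2]; H.append(h[np.argmax(k),0] if k.max()>.13 else np.nan)
        H=np.array(H)
        for lv,d in LV:
            i=[j for j in range(len(H)-1) if H[j]<=lv<H[j+1]]
            if i: a=ph[int(np.median(i))]; B.append((n,d,proj("top",kw(-90-26*np.sin(a),Y[n],46+26*np.cos(a)))))
    def res(v):
        x0=v[0] if X is None else X; r=v[1] if Rr is None else Rr; o=[]
        for n,d,uv in B:
            a=np.radians(36*(d+.5))-v[2+which.index(n)]
            o.append((proj("top",kw(x0-r*np.sin(a),Y[n],46+r*np.cos(a)))-uv)[1])
        return o
    q0=[np.radians(36*(np.mean([d for m,d,_ in B if m==n])+.5)) for n in which]
    s=least_squares(res,[-88,26.5]+q0)
    print("x0 %.1f R %.1f"%tuple(s.x[:2]),"deg",dict(zip(which,np.degrees(s.x[2:]).round(1))),"digit",(np.degrees(s.x[2:])/36).round(2),"res px",np.round(s.fun,2),[(n,d) for n,d,_ in B])
E
python3 - <<'E'
from h import *
t=cv2.cvtColor(cv2.imread("pics/top0.png"),cv2.COLOR_BGR2RGB)
im=capture("top")
fitw(t);fitw(im);fitw(im,Rr=26);fitw(im,Rr=27.3);fitw(im,X=-86,Rr=26)
E
```

```text
x0 -87.8 R 27.2 deg {'l': np.float64(206.0), 'm': np.float64(105.0), 'r': np.float64(199.8)} digit [5.72 2.92 5.55] res px [ 0.11 -0.13 -0.01  0.14 -0.15  0.21 -0.04 -0.13  0.02 -0.04  0.02] [('l', 4), ('l', 5), ('l', 6), ('l', 7), ('m', 1), ('m', 2), ('m', 3), ('m', 4), ('r', 4), ('r', 5), ('r', 6)]
x0 -88.3 R 27.2 deg {'l': np.float64(84.8), 'm': np.float64(105.6), 'r': np.float64(200.1)} digit [2.35 2.93 5.56] res px [-0.12  0.05  0.05  0.01  0.01  0.02 -0.05  0.09 -0.06 -0.  ] [('l', 1), ('l', 2), ('l', 3), ('m', 1), ('m', 2), ('m', 3), ('m', 4), ('r', 4), ('r', 5), ('r', 6)]
x0 -87.5 R 1038.5 deg {'l': np.float64(83.1), 'm': np.float64(103.8), 'r': np.float64(198.6)} digit [2.31 2.88 5.52] res px [ 0.1   0.09 -0.22  0.27  0.19 -0.05 -0.44  0.3  -0.01 -0.23] [('l', 1), ('l', 2), ('l', 3), ('m', 1), ('m', 2), ('m', 3), ('m', 4), ('r', 4), ('r', 5), ('r', 6)]
x0 -88.4 R 1038.5 deg {'l': np.float64(85.1), 'm': np.float64(105.9), 'r': np.float64(200.4)} digit [2.36 2.94 5.57] res px [-0.15  0.04  0.09 -0.01 -0.02  0.02  0.    0.07 -0.07  0.03] [('l', 1), ('l', 2), ('l', 3), ('m', 1), ('m', 2), ('m', 3), ('m', 4), ('r', 4), ('r', 5), ('r', 6)]
x0 -88.0 R 118.5 deg {'l': np.float64(79.3), 'm': np.float64(99.7), 'r': np.float64(194.8)} digit [2.2  2.77 5.41] res px [ 0.06  0.16 -0.28  0.09  0.26  0.03 -0.6   0.21  0.06 -0.25] [('l', 1), ('l', 2), ('l', 3), ('m', 1), ('m', 2), ('m', 3), ('m', 4), ('r', 4), ('r', 5), ('r', 6)]
```

The fit is tight (residuals around 0.1 px): left 84.8°, middle 105.6°, right 200.1°. That means rolling left −5.8 mm, middle +66.4 mm and right −25.4 mm.

```bash
python3 - <<'E'
from h import *
x,y,_=kw(-85,-3,0)
go((x,y,79.2,4.8))
E
```

```text
t 61.05 p [435.3  68.8 163.1] yaw 4.7 rp [3.141e+00 1.000e-03] w 0.6 F [ 0.3 -0.7  0. ]
  twist -0.015 x1
  total [0.45 4.96 3.36] -> x 5 [0.091 0.992 0.671]
```

Emit:
arm_command --gripper '[0,0,0,0,0]' --pt "0.09 1 0" --pt "0.09 1 0" --pt "0.09 1 0" --pt "0.09 1 0.5" --pt "0.09 0.96 0.5" --twist '[0,0,0,0,0]'

```text
time: 61.68
tool_pos: [456.9, -55.2, 138.1]
tcp_rot: [3.141, -0.0, 0.081]
contact_force: [0.8, 0.0, -0.3]
grip_width: 0.5
finger_force: 0.0
```

Emit:
arm_command --gripper '[0,0,0,0,0]' --pt "0 0 1" --pt "0 0 0.8" --pt "0 0 0.36" --pt "0 0 0.14" --pt "0 0 0.06" --twist '[0,0,0,0,0]'

```text
time: 62.3
tool_pos: [457.2, -53.6, 80.0]
tcp_rot: [3.141, -0.001, 0.083]
contact_force: [-1.3, 0.8, 9.2]
grip_width: 0.7
finger_force: 4.3
```

Emit:
arm_command --gripper '[0,0,0,0,0]' --pt "0 0 0" --pt "0 0 0" --pt "-0.12 0 0" --pt "-0.11 0 0" --pt "0 0 0" --twist '[0,0,0,0,0]'

```text
time: 62.92
tool_pos: [451.5, -54.0, 80.0]
tcp_rot: [3.141, -0.002, 0.083]
contact_force: [0.7, -1.9, 7.2]
grip_width: 0.0
finger_force: 3.1
```

Emit:
arm_command --gripper '[0,0,0,0,0]' --pt "0 0 0" --pt "0 0 0" --pt "0 0 -0.4" --pt "0 0 -0.6" --pt "0 0 0" --twist '[0,0,0,0,0]'

```text
time: 63.55
tool_pos: [451.5, -53.7, 105.3]
tcp_rot: [3.141, -0.002, 0.083]
contact_force: [-0.1, 0.4, -0.6]
grip_width: 0.7
finger_force: 0.0
```

```bash
python3 - <<'E'
from h import *
x,y,_=kw(-96,-45,0)
go((x,y,79.2,4.8))
E
```

```text
t 63.55 p [451.5 -53.7 105.3] yaw 4.7 rp [ 3.141e+00 -2.000e-03] w 0.7 F [-0.1  0.4 -0.6]
  twist -0.013 x1
  total [-0.22  1.7   1.04] -> x 2 [-0.11   0.849  0.522]
```

Now the middle wheel: four strokes of +16.6 mm.

Emit:
arm_command --gripper '[0,0,0,0,0]' --pt "-0.11 0.85 0" --pt "-0.11 0.85 0" --pt "0 0 0.7" --pt "0 0 0.3" --pt "0 0 0.07" --twist '[0,0,0,0,0]'

```text
time: 64.18
tool_pos: [450.3, -96.5, 79.4]
tcp_rot: [3.141, -0.003, 0.083]
contact_force: [-4.4, 4.1, 29.2]
grip_width: 0.8
finger_force: 14.6
```

Emit:
arm_command --gripper '[0,0,0,0,0]' --pt "0 0 0" --pt "0.22 0 0" --pt "0.22 0 0" --pt "0.22 0 0" --pt "0 0 0" --twist '[0,0,0,0,0]'

```text
time: 64.8
tool_pos: [467.8, -95.0, 79.7]
tcp_rot: [3.14, -0.005, 0.083]
contact_force: [1.0, 2.6, 17.1]
grip_width: 0.2
finger_force: 8.3
```

Emit:
arm_command --gripper '[0,0,0,0,0]' --pt "0 0 -0.4" --pt "-0.33 0 0" --pt "-0.33 0 0" --pt "0 0 0.4" --pt "0 0 0" --twist '[0,0,0,0,0]'

```text
time: 65.42
tool_pos: [450.4, -96.6, 79.5]
tcp_rot: [3.141, -0.004, 0.082]
contact_force: [-4.1, 6.1, 25.4]
grip_width: 0.6
finger_force: 12.2
```

Emit:
arm_command --gripper '[0,0,0,0,0]' --pt "0 0 0" --pt "0.22 0 0" --pt "0.22 0 0" --pt "0.22 0 0" --pt "0 0 0" --twist '[0,0,0,0,0]'

```text
time: 66.05
tool_pos: [468.1, -95.1, 79.5]
tcp_rot: [3.141, -0.006, 0.082]
contact_force: [1.5, 6.2, 21.0]
grip_width: 0.3
finger_force: 10.5
```

Emit:
arm_command --gripper '[0,0,0,0,0]' --pt "0 0 -0.4" --pt "-0.33 0 0" --pt "-0.33 0 0" --pt "0 0 0.38" --pt "0 0 0" --twist '[0,0,0,0,0]'

```text
time: 66.68
tool_pos: [450.1, -96.7, 79.6]
tcp_rot: [3.141, -0.003, 0.082]
contact_force: [-1.9, 3.4, 20.3]
grip_width: 0.6
finger_force: 10.4
```

Emit:
arm_command --gripper '[0,0,0,0,0]' --pt "0 0 0" --pt "0.22 0 0" --pt "0.22 0 0" --pt "0.22 0 0" --pt "0 0 0" --twist '[0,0,0,0,0]'

```text
time: 67.3
tool_pos: [467.7, -95.2, 79.6]
tcp_rot: [3.141, -0.005, 0.082]
contact_force: [-0.3, 4.7, 17.8]
grip_width: 0.2
finger_force: 9.0
```

Emit:
arm_command --gripper '[0,0,0,0,0]' --pt "0 0 -0.4" --pt "0 0 -1" --pt "0 -1 -1" --pt "0 -1 -1" --pt "0 -1 0" --twist '[0,0,0,0,0]'

```text
time: 67.92
tool_pos: [460.1, -20.1, 164.4]
tcp_rot: [3.141, -0.003, 0.082]
contact_force: [0.3, -0.5, 0.8]
grip_width: 0.6
finger_force: 0.0
```

Emit:
arm_command --gripper '[0,0,0,0,0]' --pt "-0.2 -1 0" --pt "-0.2 -1 0" --pt "-0.2 -1 0" --pt "-0.2 -0.7 0" --pt "0 0 0" --twist '[0,0,0,0,0]'

```text
time: 68.55
tool_pos: [431.2, 70.6, 162.7]
tcp_rot: [-3.142, 0.001, 0.084]
contact_force: [-1.2, 0.2, 0.2]
grip_width: 0.3
finger_force: 0.0
```

```bash
python3 - <<'E'
from h import *
fitw(capture("top"))
x,y,_=kw(-96,-45,0)
go((x,y,120,4.8),(x,y,79.2,4.8))
E
```

```text
x0 -86.9 R 27.3 deg {'l': np.float64(68.6), 'm': np.float64(232.3), 'r': np.float64(196.9)} digit [1.91 6.45 5.47] res px [-0.18  0.2  -0.05  0.14 -0.06 -0.05 -0.03 -0.    0.02] [('l', 1), ('l', 2), ('l', 3), ('m', 5), ('m', 6), ('m', 7), ('r', 4), ('r', 5), ('r', 6)]
t 68.6 p [431.7  70.  162.8] yaw 4.8 rp [3.141e+00 1.000e-03] w 0.4 F [-0.4 -0.6  0.1]
  twist -0.002 x1
  total [0.16 6.7  1.71] -> x 7 [0.022 0.957 0.245]
  total [0.   0.   1.63] -> x 2 [0.    0.    0.816]
```

```bash
python3 - <<'E'
from h import *
im=capture("top");fitw(im,X=-88,Rr=27.25);wheels(im,"lm",dy=-1,step=4)
E
```

```text
x0 -88.0 R 118.6 deg {'l': np.float64(71.4), 'm': np.float64(234.9), 'r': np.float64(199.4)} digit [1.98 6.52 5.54] res px [-0.23  0.12  0.14  0.21 -0.11 -0.04  0.05 -0.05  0.02] [('l', 1), ('l', 2), ('l', 3), ('m', 5), ('m', 6), ('m', 7), ('r', 4), ('r', 5), ('r', 6)]
l -72:30/24 -68:32/26 -64:34/27 -60:36/27 -56:36/25 -52:37/24 -48:37/22 -44:37/22 -40:37/25 -36:37/29 -32:39/30 -28:43/31 -24:50/31 -20:61/29 -16:70/26 -12:68/26 -8:67/26 -4:68/22 0:67/28 4:67/33 8:69/33 12:80/33 16:93/35 20:101/32 24:104/31 28:103/31 32:103/26 36:101/24 40:105/28 44:110/29 48:117/29 52:121/27 56:132/22 60:130/16 64:123/12 68:118/12 72:112/11 76:103/10 80:96/9 84:89/8
m -72:174/11 -68:175/11 -64:177/12 -60:180/13 -56:184/15 -52:184/18 -48:193/22 -44:200/26 -40:203/26 -36:214/22 -32:214/22 -28:214/16 -24:215/11 -20:215/17 -16:216/20 -12:220/21 -8:227/23 -4:237/26 0:253/29 4:255/28 8:255/27 12:257/25 16:256/29 20:256/34 24:257/34 28:263/33 32:273/32 36:287/28 40:293/24 44:295/23 48:295/24 52:296/22 56:297/20 60:303/15 64:324/9 68:6/7 72:19/7 76:32/7 80:43/7 84:55/7
```

The left wheel is set at 1.98. Next: middle +17° (7.5 mm), then right −55° in two 12 mm strokes.

Emit:
arm_command --gripper '[0,0,0,0,0]' --pt "0.05 0.96 0" --pt "0.05 0.96 0" --pt "0.05 0.96 0" --pt "0.05 0.96 0" --pt "0.05 0.96 0" --twist '[0,0,0,0,0]'

```text
time: 69.28
tool_pos: [448.1, -50.9, 163.0]
tcp_rot: [3.141, 0.0, 0.081]
contact_force: [-0.4, -0.1, 0.2]
grip_width: 0.4
finger_force: 0.0
```

Emit:
arm_command --gripper '[0,0,0,0,0]' --pt "0.05 0.95 0" --pt "0 0.95 0.8" --pt "0 0 1" --pt "0 0 1" --pt "0 0 0.3" --twist '[0,0,0,0,0]'

```text
time: 69.9
tool_pos: [452.3, -96.9, 84.3]
tcp_rot: [-3.14, 0.003, 0.081]
contact_force: [-0.6, 0.9, 0.0]
grip_width: 0.7
finger_force: 0.0
```

Emit:
arm_command --gripper '[0,0,0,0,0]' --pt "0 0 0.12" --pt "0 0 0.08" --pt "0 0 0.04" --pt "0 0 0" --pt "0 0 0" --twist '[0,0,0,0,0]'

```text
time: 70.53
tool_pos: [453.6, -96.3, 80.2]
tcp_rot: [3.141, -0.001, 0.083]
contact_force: [0.2, -0.9, 2.7]
grip_width: 0.1
finger_force: 1.3
```

Emit:
arm_command --gripper '[0,0,0,0,0]' --pt "0 0 0.025" --pt "0.1 0 0" --pt "0.1 0 0" --pt "0.1 0 0" --pt "0 0 0" --twist '[0,0,0,0,0]'

```text
time: 71.15
tool_pos: [461.4, -95.7, 80.0]
tcp_rot: [3.141, -0.002, 0.083]
contact_force: [0.0, 1.3, 8.0]
grip_width: 0.4
finger_force: 4.2
```

Emit:
arm_command --gripper '[0,0,0,0,0]' --pt "0 0 0" --pt "0 0 0" --pt "0 0 -0.4" --pt "0 0 -0.6" --pt "0 0 0" --twist '[0,0,0,0,0]'

```text
time: 71.78
tool_pos: [461.2, -95.8, 105.1]
tcp_rot: [3.141, -0.002, 0.083]
contact_force: [0.1, 1.2, 0.5]
grip_width: 0.7
finger_force: 0.0
```

```bash
python3 - <<'E'
from h import *
x,y,_=kw(-82,-87,0)
go((x,y,79.4,4.8))
E
```

```text
t 71.78 p [461.2 -95.8 105.1] yaw 4.7 rp [ 3.141e+00 -2.000e-03] w 0.7 F [0.1 1.2 0.5]
  twist -0.013 x1
  total [0.09 1.67 1.03] -> x 2 [0.046 0.835 0.513]
```

Emit:
arm_command --gripper '[0,0,0,0,0]' --pt "0.05 0.84 0" --pt "0.04 0.84 0" --pt "0 0 0.6" --pt "0 0 0.3" --pt "0 0 0.1" --twist '[0,0,0,0,0]'

```text
time: 72.4
tool_pos: [466.8, -137.1, 79.7]
tcp_rot: [3.142, -0.001, 0.083]
contact_force: [-1.6, 3.4, 21.4]
grip_width: 0.1
finger_force: 10.9
```

Emit:
arm_command --gripper '[0,0,0,0,0]' --pt "0 0 0.03" --pt "-0.16 0 0" --pt "-0.16 0 0" --pt "-0.16 0 0" --pt "0 0 0" --twist '[0,0,0,0,0]'

```text
time: 73.03
tool_pos: [455.5, -138.1, 79.9]
tcp_rot: [3.14, -0.003, 0.083]
contact_force: [-0.5, 3.2, 13.3]
grip_width: 0.4
finger_force: 6.6
```

Emit:
arm_command --gripper '[0,0,0,0,0]' --pt "0 0 -0.4" --pt "0.24 0 0" --pt "0.24 0 0" --pt "0 0 0.3" --pt "0 0 0.1" --twist '[0,0,0,0,0]'

```text
time: 73.65
tool_pos: [467.7, -137.5, 79.5]
tcp_rot: [3.141, -0.003, 0.082]
contact_force: [-2.1, 5.0, 31.8]
grip_width: 0.4
finger_force: 15.7
```

Emit:
arm_command --gripper '[0,0,0,0,0]' --pt "0 0 0" --pt "-0.16 0 0" --pt "-0.16 0 0" --pt "-0.16 0 0" --pt "0 0 0" --twist '[0,0,0,0,0]'

```text
time: 74.28
tool_pos: [455.7, -138.5, 79.8]
tcp_rot: [3.14, -0.004, 0.082]
contact_force: [-1.5, 3.5, 17.9]
grip_width: 0.5
finger_force: 8.9
```

Emit:
arm_command --gripper '[0,0,0,0,0]' --pt "0 0 0" --pt "0 0 -0.4" --pt "0 0 -1" --pt "0 -1 -1" --pt "0 -1 -1" --twist '[0,0,0,0,0]'

```text
time: 74.9
tool_pos: [449.7, -87.9, 163.4]
tcp_rot: [-3.141, 0.001, 0.082]
contact_force: [0.4, 0.3, 0.7]
grip_width: 0.2
finger_force: 0.0
```

Emit:
arm_command --gripper '[0,0,0,0,0]' --pt "0 -1 0" --pt "0 -1 0" --pt "0 -1 0" --pt "0 -1 0" --pt "0 -1 0" --twist '[0,0,0,0,0]'

```text
time: 75.53
tool_pos: [439.4, 36.9, 162.8]
tcp_rot: [-3.141, 0.001, 0.082]
contact_force: [0.7, 0.1, 0.8]
grip_width: 0.7
finger_force: 0.0
```

Emit:
arm_command --gripper '[0,0,0,0,0]' --pt "0 -0.8 0" --pt "0 -0.6 0" --pt "0 0 0" --pt "0 0 0" --pt "0 0 0" --twist '[0,0,0,0,0]'

```text
time: 76.15
tool_pos: [437.1, 70.4, 163.3]
tcp_rot: [3.142, 0.0, 0.082]
contact_force: [0.1, 0.0, 0.6]
grip_width: 0.2
finger_force: 0.0
```

```bash
python3 - <<'E'
from h import *
im=capture("top");fitw(im,X=-88,Rr=27.25);fitw(im)
x,y,_=kw(-88,-87,0)
go((x,y,79.4,4.8))
E
```

```text
x0 -88.0 R 118.6 deg {'l': np.float64(71.2), 'm': np.float64(251.9), 'r': np.float64(151.5)} digit [1.98 7.   4.21] res px [-0.2   0.16  0.05 -0.04  0.03  0.13 -0.12  0.02] [('l', 1), ('l', 2), ('l', 3), ('m', 6), ('m', 7), ('r', 3), ('r', 4), ('r', 5)]
x0 -87.7 R 27.1 deg {'l': np.float64(70.3), 'm': np.float64(251.2), 'r': np.float64(150.7)} digit [1.95 6.98 4.19] res px [-0.17  0.17 -0.02 -0.02  0.02  0.15 -0.11 -0.03] [('l', 1), ('l', 2), ('l', 3), ('m', 6), ('m', 7), ('r', 3), ('r', 4), ('r', 5)]
t 76.2 p [437.2  70.4 163.3] yaw 4.7 rp [ 3.142 -0.   ] w 0.3 F [-0.4  0.2 -0.5]
  twist -0.024 x1
  total [0.25 8.38 3.36] -> x 9 [0.028 0.931 0.373]
```

Left and middle are on 2 and 7. The right wheel needs −7°, about 3.2 mm.

Emit:
arm_command --gripper '[0,0,0,0,0]' --pt "0.06 0.95 0" --pt "0.06 0.95 0" --pt "0.06 0.95 0" --pt "0.06 0.95 0" --pt "0.06 0.95 0" --twist '[0,0,0,0,0]'

```text
time: 76.82
tool_pos: [454.4, -48.0, 163.4]
tcp_rot: [-3.142, -0.0, 0.082]
contact_force: [-0.2, 0.1, 0.2]
grip_width: 0.8
finger_force: 0.0
```

Emit:
arm_command --gripper '[0,0,0,0,0]' --pt "0 0.95 0" --pt "0 0.95 0" --pt "0 0.95 0" --pt "0 0.78 0.5" --pt "0 0 1" --twist '[0,0,0,0,0]'

```text
time: 77.45
tool_pos: [462.4, -139.1, 125.4]
tcp_rot: [3.14, -0.002, 0.081]
contact_force: [-0.4, 0.4, -0.0]
grip_width: 0.5
finger_force: 0.0
```

Emit:
arm_command --gripper '[0,0,0,0,0]' --pt "0 0 1" --pt "0 0 0.6" --pt "0 0 0.15" --pt "0 0 0.08" --pt "0 0 0" --twist '[0,0,0,0,0]'

```text
time: 78.08
tool_pos: [462.2, -137.3, 80.5]
tcp_rot: [3.141, -0.001, 0.083]
contact_force: [-0.4, 0.5, 0.2]
grip_width: 0.7
finger_force: 0.0
```

Emit:
arm_command --gripper '[0,0,0,0,0]' --pt "0 0 0.025" --pt "0 0 0.02" --pt "-0.07 0 0" --pt "-0.06 0 0" --pt "0 0 0" --twist '[0,0,0,0,0]'

```text
time: 78.7
tool_pos: [459.6, -137.7, 80.1]
tcp_rot: [3.14, -0.003, 0.082]
contact_force: [0.5, 1.4, 5.4]
grip_width: 0.5
finger_force: 3.1
```

Emit:
arm_command --gripper '[0,0,0,0,0]' --pt "0 0 0" --pt "0 0 -0.4" --pt "0 0 -1" --pt "0 -1 -1" --pt "0 -1 -1" --twist '[0,0,0,0,0]'

```text
time: 79.32
tool_pos: [454.3, -87.2, 165.2]
tcp_rot: [3.141, -0.0, 0.082]
contact_force: [0.2, 0.7, 0.6]
grip_width: 0.2
finger_force: 0.0
```

Emit:
arm_command --gripper '[0,0,0,0,0]' --pt "0 -1 -0.5" --pt "0 -1 -0.5" --pt "0 -1 0" --pt "0 -1 0" --pt "0 -1 0" --twist '[0,0,0,0,0]'

```text
time: 79.95
tool_pos: [443.9, 37.7, 189.5]
tcp_rot: [3.141, -0.001, 0.083]
contact_force: [0.5, 0.3, 0.4]
grip_width: 0.4
finger_force: 0.0
```

Emit:
arm_command --gripper '[0,0,0,0,0]' --pt "0 -1 0" --pt "0 -1 0" --pt "0 -1 0" --pt "0 0 0" --pt "0 0 0" --twist '[0,0,0,0,0]'

```text
time: 80.58
tool_pos: [438.0, 111.3, 189.2]
tcp_rot: [3.141, -0.0, 0.083]
contact_force: [0.2, -0.1, 0.1]
grip_width: 0.3
finger_force: 0.0
```

```bash
python3 - <<'E'
from h import *
im=capture("top");fitw(im,X=-88,Rr=27.25);fitw(im)
x,y,_=kw(-88,-87,0)
go((x,y,79.4,4.8))
crop("top",im,170,80,500,270,2.4,"end")
E
```

```text
x0 -88.0 R 118.6 deg {'l': np.float64(71.5), 'm': np.float64(251.9), 'r': np.float64(146.7)} digit [1.99 7.   4.07] res px [-0.11  0.1   0.01 -0.04  0.03 -0.05  0.05 -0.  ] [('l', 1), ('l', 2), ('l', 3), ('m', 6), ('m', 7), ('r', 3), ('r', 4), ('r', 5)]
x0 -89.1 R 26.9 deg {'l': np.float64(74.1), 'm': np.float64(254.4), 'r': np.float64(149.2)} digit [2.06 7.07 4.15] res px [-0.05  0.04  0.01  0.03 -0.02  0.02 -0.01 -0.02] [('l', 1), ('l', 2), ('l', 3), ('m', 6), ('m', 7), ('r', 3), ('r', 4), ('r', 5)]
t 80.62 p [438.  111.1 189.1] yaw 4.7 rp [ 3.141 -0.   ] w 0.3 F [-0.5  0.2 -0.7]
  twist -0.018 x1
  total [0.08 9.99 4.39] -> x 10 [0.008 0.999 0.439]
```

View pics/end.png

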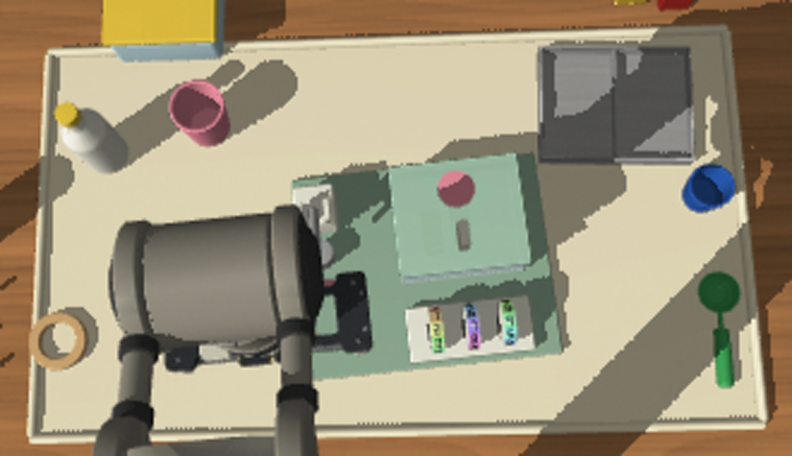

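All three are close, with the right wheel at +2.7°. One small trim of about −1.5 mm.

Emit:
arm_command --gripper '[0,0,0,0,0]' --pt "0.02 1 0" --pt "0.02 1 0" --pt "0.02 1 0" --pt "0.02 1 0" --pt "0.02 1 0" --twist '[0,0,0,0,0]'

```text
time: 81.25
tool_pos: [450.7, -14.4, 189.1]
tcp_rot: [3.141, -0.0, 0.081]
contact_force: [0.0, 1.1, -0.1]
grip_width: 0.4
finger_force: 0.0
```

Emit:
arm_command --gripper '[0,0,0,0,0]' --pt "0.02 1 0" --pt "0.02 1 0" --pt "0.02 1 0.5" --pt "0 1 0.8" --pt "0 1 0.8" --twist '[0,0,0,0,0]'

```text
time: 81.88
tool_pos: [462.3, -138.9, 136.1]
tcp_rot: [3.141, -0.0, 0.081]
contact_force: [-0.1, 0.6, -0.2]
grip_width: 0.5
finger_force: 0.0
```

Emit:
arm_command --gripper '[0,0,0,0,0]' --pt "0 0 1" --pt "0 0 0.9" --pt "0 0 0.25" --pt "0 0 0.08" --pt "0 0 0" --twist '[0,0,0,0,0]'

```text
time: 82.5
tool_pos: [463.0, -137.4, 81.4]
tcp_rot: [3.141, -0.001, 0.082]
contact_force: [-0.4, 0.1, 0.7]
grip_width: 0.2
finger_force: 0.0
```

Emit:
arm_command --gripper '[0,0,0,0,0]' --pt "0 0 0.05" --pt "0 0 0.03" --pt "-0.04 0 0" --pt "-0.02 0 0" --pt "0 0 0" --twist '[0,0,0,0,0]'

```text
time: 83.12
tool_pos: [462.4, -137.4, 80.1]
tcp_rot: [3.14, -0.003, 0.083]
contact_force: [0.6, 0.9, 6.7]
grip_width: 0.3
finger_force: 3.4
```

Emit:
arm_command --gripper '[0,0,0,0,0]' --pt "0 0 0" --pt "0 0 -0.4" --pt "0 0 -1" --pt "0 -1 -1" --pt "0 -1 -1" --twist '[0,0,0,0,0]'

```text
time: 83.75
tool_pos: [456.7, -87.0, 165.0]
tcp_rot: [3.142, -0.0, 0.082]
contact_force: [0.2, -0.1, -0.4]
grip_width: 0.6
finger_force: 0.0
```

Emit:
arm_command --gripper '[0,0,0,0,0]' --pt "0 -1 -0.5" --pt "0 -1 -0.5" --pt "0 -1 0" --pt "0 -1 0" --pt "0 -1 0" --twist '[0,0,0,0,0]'

```text
time: 84.38
tool_pos: [446.4, 38.0, 189.4]
tcp_rot: [3.141, -0.001, 0.083]
contact_force: [0.1, -0.2, 0.3]
grip_width: 0.5
finger_force: 0.0
```

Emit:
arm_command --gripper '[0,0,0,0,0]' --pt "0 -1 -0.5" --pt "0 -1 -0.5" --pt "0 -1 0" --pt "0 0 0" --pt "0 0 0" --twist '[0,0,0,0,0]'

```text
time: 85.0
tool_pos: [440.4, 111.5, 213.9]
tcp_rot: [3.141, -0.0, 0.083]
contact_force: [-0.4, -0.8, 0.1]
grip_width: 0.3
finger_force: 0.0
```

```bash
python3 - <<'E'
from h import *
im=capture("top");fitw(im,X=-88,Rr=27.25)
print([r[:3] for r in rusks(im) if 180<r[0][0]<490 and r[2][0]>340])
crop("side",capture("side"),270,140,430,270,4.5,"ends");go()
E
```

```text
x0 -88.0 R 118.6 deg {'l': np.float64(71.7), 'm': np.float64(251.4), 'r': np.float64(145.4)} digit [1.99 6.98 4.04] res px [-0.14  0.06  0.1   0.05 -0.04 -0.13  0.1   0.03] [('l', 1), ('l', 2), ('l', 3), ('m', 6), ('m', 7), ('r', 3), ('r', 4), ('r', 5)]
[]
t 85.1 p [440.4 111.2 213.7] yaw 4.7 rp [3.141 0.   ] w 0.0 F [0.  1.  0.3]
```

View pics/ends.png

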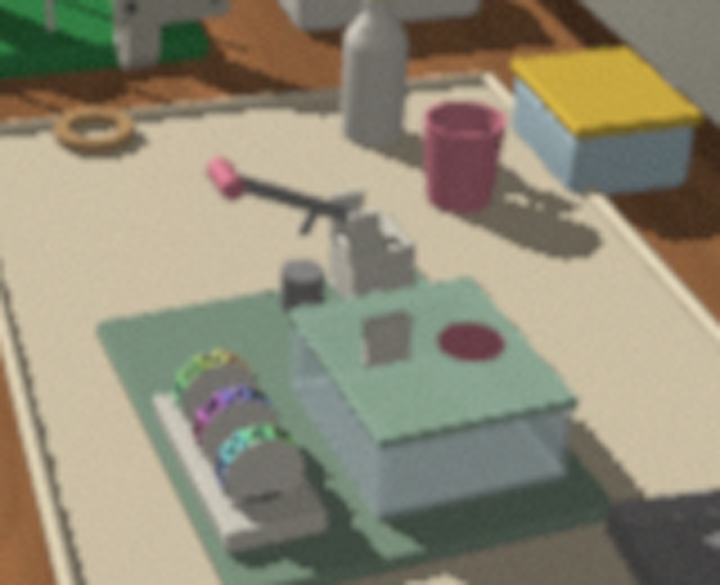

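The lid is shut at crop (440,350) and the lever is up at (222,178). The wheels read 1.99, 6.98 and 4.04, no rusks are left on the tray, and the robot is touching nothing. I'm handing in.

```bash
python3 -c "
from plant import *
print(close_job())"
```

```text
the job is handed in; nothing more can be done
None
```

Both rusks are in the tub (only two were on the tray), the lid is shut, the lever was pumped three full strokes, and the wheels read 2-7-4 (off by less than 2°); I handed the job in, and no verdict came back.

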